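# Press a printed roller stack home and put the pressing sleeve away

## Task

Build up the roller on the lever press: thread the blue flange down the locating post first, then every orange spacer on the bench, each fully home, and stand the aluminium sleeve over the post on top of them. Pull the red handle all the way down to its stop so the foot presses on the sleeve for about a second, then ease the lever slowly back up by hand (never let it fly back), take the sleeve off and lay it on its side along the two rails of the cradle, leaving the rings on the post. Do not disturb the spray cans, the tape roll or the power supply.

Things in the scene. Friction and masses are not known exactly. Their poses are not given: they have to be found in the camera images.
- press: Bench lever press, fixed. Grey base plate 215 x 150 mm, 12 mm thick, from 62 mm in front (-x) of the post to 153 mm behind it. Origin on the bench under the locating post's axis; x points from post to hinge (roughly away from the robot), y is parallel to the handle, z up. Blue uprights at the hinge: y = +-60 to +-72 mm, x = 97 to 143 mm, 162 mm high.
- post_foot (a point): Foot of the steel locating post, on its axis, at the top face of the base plate (12 mm above the bench). The post is 18 mm thick, its last 14 mm tapered to 9 mm, and stands 68 mm above the plate (end at 80 mm above the bench). Axes as press.
- lever (a joint): Angle of the sprung lever, rad: 0 = straight up (its spring holds it there), grows as the handle is pulled towards -x of the press and down; 1.571 = level, at its lower stop. Return spring 1.5 N m/rad: some 10 N at the handle at the bottom, up to 18 N with the foot on the sleeve. Let go, it flies up. Under 1 rad/s is easing; over 2 rad/s is flying.
- handle (a point): Middle of the red round handle bar, 16 mm thick, 90 mm free between the lever's side arms, parallel to press y, 190 mm from the hinge axis: 338 mm above the bench with the lever up, 148 mm when down. Can be pinched from above; it turns in the fingers as the lever swings.
- lever_hinge (a point): Hinge axis of the lever (along press y), 120 mm behind the post in press x, 148 mm above the bench. Handle in the press frame, relative to this point, at lever angle a: x = -190 sin(a), z = +190 cos(a) mm.
- press_foot: Sprung foot, slippery white PTFE pad 32 mm across, on a beam between the lever's arms. Origin: lever's centre line, 120 mm from the hinge; free pad face 58 mm off that line: with the lever level, 90 mm above the bench over the post. Yields up to 47 mm (3 to 11 N), so presses the sleeve on one to three spacers. Lever up: pad face 62 mm behind the post (press x), 268 mm up.
- cradle: Plywood cradle, fixed, base 130 x 60 x 10 mm. Two aluminium rails 10 mm thick run along its x axis at y = +-14 mm, tops 65 mm above the bench, between end boards (32 mm wide in y, 76 mm high, inner faces at x = +-51 mm). Beside the rails is free space. Origin under its centre on the bench. The sleeve on the rails has its axis along cradle x, 83 mm above the bench.
- flange: Blue printed flange ring, loose, flat: 68 mm outside, 25 mm bore, 14 mm thick. Origin: centre of its underside; z = its axis. Goes on the post first, flat on the base plate.
- spacer1: Orange printed spacer ring, loose, flat: 52 mm outside, 25 mm bore, 12 mm thick. Origin: centre of its underside; z = its axis. One to three of the three spacers are present; all that are present go on the post, above the flange, in any order.
- spacer2: Orange printed spacer ring, loose, flat: 52 mm outside, 25 mm bore, 12 mm thick. Origin: centre of its underside; z = its axis. One to three of the three spacers are present; all that are present go on the post, above the flange, in any order.
- spacer3: Orange printed spacer ring, loose, flat: 52 mm outside, 25 mm bore, 12 mm thick. Origin: centre of its underside; z = its axis. One to three of the three spacers are present; all that are present go on the post, above the flange, in any order.
- sleeve: Aluminium pressing sleeve, a plain tube standing on end: 44 mm outside, 25 mm bore, 70 mm long, about 0.3 kg. Origin: centre of the end it stands on at the start; z along its axis to the other end.
- sleeve_mid (a point): Middle of the sleeve on its axis, 35 mm from either end.
- can_grey: Bystander: black spray can with an aluminium band and grey cap, 65 mm across, 190 mm high; origin under its centre.
- can_brown: Bystander: dark brown spray can with an aluminium band and red-brown cap, 65 mm across, 190 mm high; origin under its centre.
- tape: Bystander: white roll of tape lying flat, 100 mm outside, 30 mm high; origin under its centre.
- supply: Bystander: black bench power supply, 110 x 130 x 80 mm; origin under its centre.
Not all that is in view belongs to the job. There is more than one size of the sleeve; the job needs the largest.

How it is judged (in metres and radians):
On the way, in this order (a step that is already met when the one before it is completed fails the run):
1. the blue flange lies flat on the base plate, over the post (horizontal distance between flange and post_foot below 0.006 m and linear speed of flange below 0.03 m/s and ((angle between flange's own z axis and vertical below 0.08 rad and z of flange in the frame of post_foot below 0.0035 m) or (angle between flange's own z axis and vertical above 3.06 rad and z of flange in the frame of post_foot between 0.01 and 0.0175 m))), for 0.2 s.
2. every spacer present lies flat over the post, above the flange (all of step 1 and horizontal distance between each of spacer1, spacer2, spacer3 and post_foot below 0.006 m and (angle between spacer1's own z axis and vertical below 0.08 rad or angle between spacer1's own z axis and vertical above 3.06 rad) and z of spacer1 in the frame of post_foot between 0.0105 and 0.0535 m and linear speed of each of spacer1, spacer2, spacer3 below 0.03 m/s and (angle between spacer2's own z axis and vertical below 0.08 rad or angle between spacer2's own z axis and vertical above 3.06 rad) and z of spacer2 in the frame of post_foot between 0.0105 and 0.0535 m and (angle between spacer3's own z axis and vertical below 0.08 rad or angle between spacer3's own z axis and vertical above 3.06 rad) and z of spacer3 in the frame of post_foot between 0.0105 and 0.0535 m), for 0.2 s.
3. the sleeve stands over the post on the stack (all of step 2 and horizontal distance between sleeve and post_foot below 0.006 m and (angle between sleeve's own z axis and vertical below 0.08 rad or angle between sleeve's own z axis and vertical above 3.06 rad) and z of sleeve_mid in the frame of post_foot between 0.055 and 0.089 m and linear speed of sleeve below 0.03 m/s), for 0.2 s.
4. the lever is down at its stop with the foot pressing on the sleeve (value of joint lever above 1.45 rad and contact force between press_foot and sleeve above 2 N and horizontal distance between sleeve and post_foot below 0.012 m), for 0.5 s.
5. the lever is back up (value of joint lever below 0.1 rad), for 0.2 s.
6. the sleeve lies on its side on the cradle's rails (x of sleeve_mid in the frame of cradle between -0.025 and 0.025 m and y of sleeve_mid in the frame of cradle between -0.006 and 0.006 m and z of sleeve_mid in the frame of cradle between 0.078 and 0.088 m and angle between the z axis of sleeve and the x axis of cradle, either way round below 0.12 rad and linear speed of sleeve below 0.03 m/s), for 0.2 s.
At the end, for the whole second after the job is handed in: Flange flat on the plate (3.5 mm) and every spacer present flat above it, all within 6 mm of the post axis and 0.08 rad of level; lever up (below 0.1 rad); sleeve at rest on the rails, within 25 mm along, 6 mm across and 0.12 rad of the cradle's axis (all of step 2 and all of step 6 and value of joint lever below 0.1 rad); the robot touches nothing.
It fails at once if the lever flies back up (faster than 2 rad/s) (velocity of joint lever below -2 rad/s).
It fails at once if a bystander is moved by more than 40 mm or tipped (distance of any of can_grey, can_brown, tape, supply from where it was at the start of the episode above 0.04 m or angle between any of can_grey, can_brown, tape, supply's own z axis and vertical above 0.4 rad).
Of spacer1, spacer2, spacer3 only 1 to 3 are there at a start; the rules pass over those that are not, and their reading is None.
At some moment in a run one of flange, spacer1, spacer2, spacer3 may be knocked a few centimetres aside while the robot is not near it.
It also fails if it takes over 210 s, if anything falls off the work surface, if the arm or the gripper's body presses on something with over 40 N, if the wrist force passes 120 N, or if a joint passes its speed limit or range.

## Robot

A 6-joint arm with a two-finger parallel gripper is mounted at the origin on the work surface. World frame = base frame: x ahead of the robot, y to its left, z up, the work surface at z = 0. Lengths are in mm, angles in rad, forces in N, time in s.
With the tool pointing down it reaches from about 300 to 775 mm from the base axis. Payload 14.6 kg.
Tool frame: the origin (TCP) lies midway between the tips of the shut fingers; the grasp point (between the pads) lies 19 mm behind it (manip.grasp_offset is the distance from the TCP to the grasp point, in mm); z points along the fingers, y is the line along which they close (so a half turn about z gives the same grasp; the last joint's range is limited). The gripper opens to 94 mm and grips with 3 to 60 N. Pads are 16 mm wide; open, the fingers measure 119 mm over their backs; the gripper's body (75 mm by 177 mm) begins 78 mm behind the grasp point.
Start: joints at [1.28, 0.3, 1.521, -0, 1.321, -0.067], TCP at [122.063, 536.274, 205.446] pointing down, gripper open.
Joint ranges: [-3.03, 3.03], [-0.79, 2.21], [0.23, 2.52], [-1.04, 4.18], [0, 3.07], [-2.55, 2.55]. Speed limits (rad/s): [2.22, 2.22, 2.57, 3.14, 3.14, 3.14].

## Interface

Orientations are given as [roll, pitch, yaw] about the fixed x, y, z axes, in that order (R = Rz(yaw) Ry(pitch) Rx(roll)).
In Python, from cell import manip, viewer gives the robot as it stands. The module is installed in compiled form; this text tells all that it offers.
- The arm moves only by the tool move_arm, never from a script. Its argument "moves" is a list of rows, each a list of 4 numbers: the shift along the tool's x, y, z in m, then the turn about the tool's z in rad. A call has 1 to 12 rows; each row is the pose to reach, as a shift and turn from the pose commanded when the call began, along the tool's axes at that moment; what a row does not reach only later rows make up. A row lasts 1/10 s, in which the tool goes at most 50 mm and 8.59 degrees, less where a joint would pass 70% of its speed; a pose out of reach is approached as far as the arm can. A call with a gripper value outside its range is refused whole. "jaw" is the finger opening in m, from 0 to 0.094, set as the call begins (left out, the last holds). The fingers move at their own pace and stop on an object; "squeeze" is the grip in N (left out, the last holds). Time passes only in rows, so rows that repeat a pose let the fingers close. It gives the time, the measured TCP pose, the force, the opening and the grip force at its end, in the units of the state.
- manip.read_state(): the state, without advancing time (a new reading comes with each control period).
- viewer.camera(name): name is "side" or "top"; returns a dict with "frame" (384x512x3 uint8, blue, green, red), "z_map" (384x512 float32, mm along the optical axis (not along the pixel's ray), 0 where there is no reading), "fx", "fy", "cx", "cy" (pixels), "origin" and "orientation" of the camera in the world. Camera axes: x right, y down, z forward; pixel columns grow to the right and rows downward; lengths in mm; the calibration is good to about 2 mm. A picture is of the moment at which its call begins.
- manip.sign_off(): hands the job in; it is judged then, once.
The state is a dict: "clock": time; "joints": joint angles; "qd": joint speeds; "effort": joint torques, N m; "eef_pos": TCP position; "eef_rot": TCP orientation; "wrist_force": force on the tool from outside, world axes, zero at the start; "moment": the same for the moment, N m; "finger_gap": finger opening in mm; "finger_force": force on a finger pad.
Only numpy, scipy, OpenCV 4.12 (cv2) and the standard library are available. Lean on these libraries where they do the work, as an engineer would, in place of code of your own. Each camera call takes 0.05 s, during which the arm holds its last target. There are 200 camera calls.

## Working session

There is one attempt and no reset: what is moved stays moved. The work goes in short steps, Python scripts to look and compute and a tool call to move; the robot and the scene stay as the last step left them, time stands still between calls to the robot, and variables do not carry over. Pictures are saved under pics/ and viewed, at most 15 in all, crops included, and the job is handed in when it is done.

Besides the shell and the picture viewer there is one more tool, called after "Call:" as name(argument=value, ...) on one line, values as JSON. move_arm: Moves the arm, as the interface text tells. Its arguments: {"type":"object","properties":{"moves":{"type":"array"},"jaw":{"type":"number"},"squeeze":{"type":"number"}},"required":["moves"]}

```bash
mkdir -p pics; cat > h.py <<'E'
import numpy as np, cv2
from scipy.spatial.transform import Rotation as R
from cell import manip, viewer
def cam(n):
    c=viewer.camera(n); 
    o=np.array(c['orientation'],float)
    c['R']=o if o.shape==(3,3) else R.from_euler('xyz',o).as_matrix()
    c['o']=np.array(c['origin'],float); return c
def ray(c,u,v,z):
    "pixel -> world on plane z"
    u=np.atleast_1d(u);v=np.atleast_1d(v)
    d=np.stack([(u-c['cx'])/c['fx'],(v-c['cy'])/c['fy'],np.ones(len(u))],1)@c['R'].T
    return c['o']+d*((z-c['o'][2])/d[:,2])[:,None]
def cloud(c):
    v,u=np.mgrid[:384,:512]; z=c['z_map']
    p=np.stack([(u-c['cx'])/c['fx']*z,(v-c['cy'])/c['fy']*z,z],-1)
    return p@c['R'].T+c['o']
E
python3 - <<'E'
from h import *
print(manip.read_state())
for n in('top','side'):
    c=cam(n); print(n,c['origin'],c['orientation'],c['fx'],c['cx'],c['cy'])
    cv2.imwrite(f'pics/{n}0.png',cv2.resize(c['frame'],(800,600)))
    np.savez(f'{n}0.npz',P=cloud(c),f=c['frame'])
E
```

```text
{'clock': 0.0, 'joints': array([ 1.28039327e+00,  3.00465190e-01,  1.52155918e+00,  2.17469589e-05,
        1.32067825e+00, -6.66164893e-02]), 'qd': array([-3.17737408e-04,  1.96290120e-04,  2.44353244e-05, -6.03182034e-04,
       -1.00822410e-04, -6.34489446e-04]), 'effort': array([-6.27455643e-05, -5.31799936e+01, -3.52752435e+01,  7.08074123e-02,
        2.43461947e-02, -1.04155467e-04]), 'eef_pos': array([121.99291699, 536.04609737, 204.89883216]), 'eef_rot': array([-3.14048656e+00, -9.49045271e-05,  2.91780064e+00]), 'wrist_force': array([ 0.25778569, -0.48898023,  0.5219545 ]), 'moment': array([-0.04149064, -0.01207126, -0.03437067]), 'finger_force': 0.0, 'finger_gap': 93.95145498134781}
top [ 502.2081692   -75.75617011 1681.23429597] [-3.09293213e+00 -2.48329326e-03 -1.58217240e+00] 452.3419379046478 251.68050548571844 179.47821312352832
side [  532.18704779 -1011.23654418  1144.78757727] [-2.35817495  0.02082925 -0.08139905] 476.74916063854766 252.8563934413609 194.7938403432652
```

View pics/top0.png

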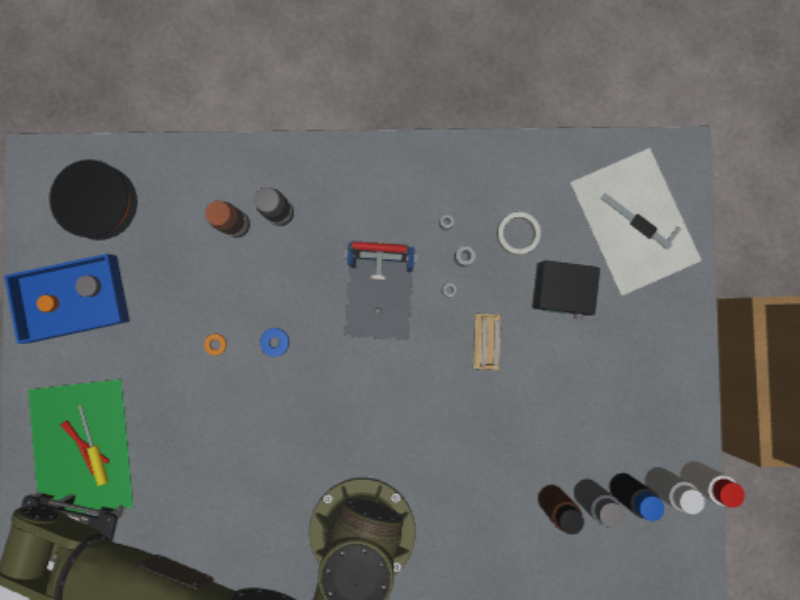

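View pics/side0.png

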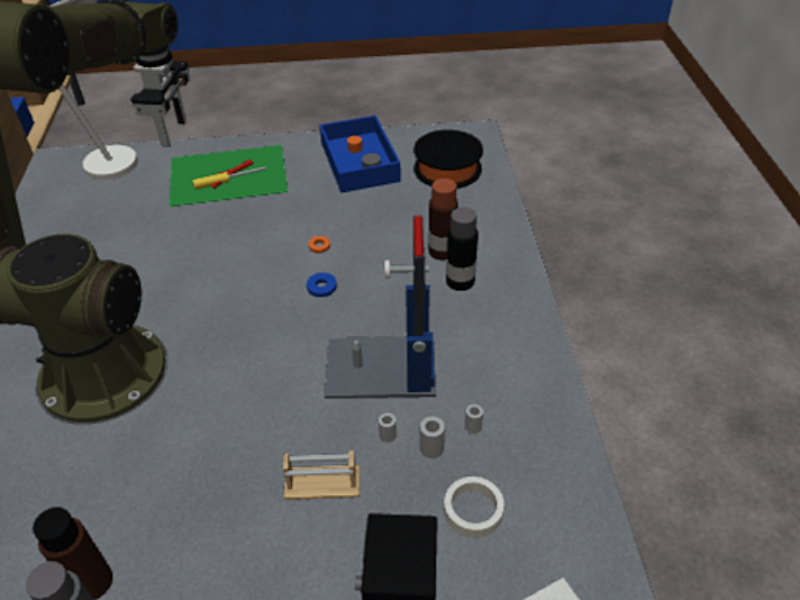

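The top view shows the flange at (274,342), one spacer at (214,344), the post at (377,311), the largest sleeve at (465,256), the cradle at (487,342) and the handle at (380,247). The orange thing in the tray at (47,303) is a solid knob rather than a ring. The side view agrees: one loose spacer at (319,243) and the flange at (321,284). Next I'll measure them.

```bash
cat >> h.py <<'E'
def rings(c,zs=dict(blue=14,orange=12)):
    hsv=cv2.cvtColor(c['frame'],cv2.COLOR_BGR2HSV); out=[]
    for n,lo,hi in(('blue',(105,150,90),(125,255,255)),('orange',(5,150,120),(20,255,255))):
        m=cv2.inRange(hsv,lo,hi)
        for k in cv2.findContours(m,cv2.RETR_EXTERNAL,cv2.CHAIN_APPROX_NONE)[0]:
            if cv2.contourArea(k)<60 or len(k)<5: continue
            (u,v),ax,_=cv2.fitEllipse(k); p=ray(c,u,v,zs[n])[0]
            out.append((n,u.__round__(1),v.__round__(1),np.round(ax,1),p.round(1)))
    return out
E
python3 - <<'E'
from h import *
for n in('top','side'):
    c=cam(n); P=cloud(c); hsv=cv2.cvtColor(c['frame'],cv2.COLOR_BGR2HSV)
    print(n); [print(r) for r in rings(c)]
    print('height map bench median',np.median(P[...,2][(P[...,2]>-15)&(P[...,2]<8)]))
    if n=='top':
        g=P[...,2]
        def blob(lo,hi,x0,x1,y0,y1,name):
            m=((g>lo)&(g<hi)&(P[...,0]>x0)&(P[...,0]<x1)&(P[...,1]>y0)&(P[...,1]<y1)).astype(np.uint8)
            nl,L,st,ce=cv2.connectedComponentsWithStats(m)
            for i in range(1,nl):
                if st[i,4]<4: continue
                q=P[L==i]; r=cv2.minAreaRect(q[:,:2].astype(np.float32))
                print(name,st[i,4],ce[i].round(1),'mean',q.mean(0).round(1),'rect',np.round(r[0],1),np.round(r[1],1),round(r[2],1))
        # region by world coords
        blob(5,20,300,800,-150,200,'plate'); blob(40,100,350,600,-120,120,'post/40-100')
        blob(30,100,400,800,-330,-90,'sleeves'); blob(50,90,300,560,-400,-150,'cradle')
        blob(300,360,300,800,-150,150,'handle')
E
```

```text
top
('blue', 416.7, 325.0, array([14.7, 14.9]), array([  46.8, -674.9,   14. ]))
('blue', 175.3, 218.6, array([16.9, 17.1]), array([442.6, 201.4,  14. ]))
('blue', 39.5, 190.9, array([50.4, 81.2]), array([550.1, 700.9,  14. ]))
('orange', 137.2, 220.1, array([12.5, 13. ]), array([438.8, 341.8,  12. ]))
('orange', 28.6, 193.6, array([9.4, 9.7]), array([540.8, 741.5,  12. ]))
height map bench median 0.9856237881134575
plate 5 [202.6 124.4] mean [791.1  99.6   7.9] rect [790.9  98.8] [ 3.2 13.4] 35.5
plate 8 [211.1 124.6] mean [790.1  68.    6.5] rect [790.3  70. ] [16.4  7.3] 56.9
plate 4 [250.5 123.5] mean [792.6 -78.8   7.1] rect [792.6 -78.8] [11.9  1.3] 63.3
plate 8 [234.8 126.4] mean [782.5 -20.    7.2] rect [783.1 -19.8] [22.   4.9] 54.1
plate 5 [197.2 126.8] mean [782.4 119.9   7. ] rect [782.8 119.3] [8.  6.4] 64.1
plate 4 [257.  128.5] mean [ 773.9 -102.8    5.7] rect [ 774.6 -103.2] [11.9  4.7] 17.5
plate 4 [203. 129.] mean [774.   98.4   6.6] rect [774.1  98.4] [5.6 5.3] 43.7
plate 23 [184.8 141.6] mean [727.2 165.7  10.2] rect [732.2 169.5] [27.5 57.4] 86.0
plate 4 [211.2 1
[... 8184 characters left out ...]
1 [313.3 215.6] mean [ 449.4 -298.6   66.4] rect [ 447.9 -298.9] [37.6 94.2] 86.8
cradle 14 [286.4 187.7] mean [ 550.4 -205.6   51.9] rect [ 550.9 -205.4] [26.3  8.6] 74.6
cradle 210 [313.2 219.7] mean [ 435.1 -298.1   66.8] rect [ 437.8 -298.6] [ 38.2 114.1] 87.4
handle 206 [241.9 157.9] mean [631.7 -51.6 344.4] rect [632.2 -52.1] [108.3  16.3] 85.2
side
('blue', 205.1, 180.9, array([12.2, 18.5]), array([441.6, 197.9,  14. ]))
('blue', 229.3, 92.2, array([35.8, 47.1]), array([550.5, 740.3,  14. ]))
('orange', 203.8, 155.2, array([ 8.7, 12.5]), array([438.1, 338. ,  12. ]))
('orange', 283.9, 118.2, array([ 8.3, 14.1]), array([758.5, 532.2,  12. ]))
height map bench median 0.35756162945347114
```

```bash
cat >> h.py <<'E'
def rel(xyz,yaw=None):
    "tool-frame shift (m) and turn from the present pose to a world TCP xyz (mm) and yaw"
    s=manip.read_state(); p=s['eef_pos']; y0=s['eef_rot'][2]
    d=(np.array(xyz)-p)/1000; c,n=np.cos(y0),np.sin(y0)
    t=0 if yaw is None else -((yaw-y0+np.pi)%(2*np.pi)-np.pi)
    return np.round([c*d[0]+n*d[1], n*d[0]-c*d[1], -d[2], t],4)
E
python3 - <<'E'
from h import *
# gripper/wrist profile in tool axes
Pall=np.concatenate([np.load(f'{n}0.npz')['P'].reshape(-1,3) for n in('top','side')])
q=Pall-[122,536,205]; y0=2.918; X=np.cos(y0)*q[:,0]+np.sin(y0)*q[:,1]; Y=np.sin(y0)*q[:,0]-np.cos(y0)*q[:,1]; Z=q[:,2]
for z in range(-10,420,30):
    m=(abs(Z-z)<15)&(np.hypot(X,Y)<160)
    if m.sum()>3: print(z,m.sum(),np.percentile(X[m],[1,99]).round(),np.percentile(Y[m],[1,99]).round())
c=cam('top'); P=cloud(c); g=P[...,2]
m=(g>55)&(g<72)&(abs(P[...,0]-438)<50)&(abs(P[...,1]+298)<28)
q=P[m][:,:2]; 
for s in(-1,1):
    k=q[(q[:,1]+298)*s>3]; print('rail',s,np.polyfit(k[:,0],k[:,1],1),len(k))
m=(g>68)&(abs(P[...,0]-438)<75)&(abs(P[...,1]+298)<30); k=P[m]
for s in(-1,1):
    kk=k[(k[:,0]-438)*s>0]; print('board',len(kk),kk.mean(0).round(1),kk.min(0).round(1),kk.max(0).round(1))
E
```

```text
-10 17 [-8. 11.] [-56.  51.]
20 132 [-11.  12.] [-65.  59.]
50 111 [-11.  13.] [-67.  60.]
80 71 [-11.  12.] [-66.  57.]
110 483 [-35.  32.] [-87.  79.]
140 780 [-35.  31.] [-92.  85.]
170 164 [-35.  28.] [-48.  12.]
200 243 [-36.  32.] [-46.  15.]
230 208 [-57. 118.] [-124.   52.]
260 510 [-62.  44.] [-144.   27.]
290 1262 [-61.  45.] [-145.   30.]
320 1463 [-55.  55.] [-149.   16.]
350 881 [-46.  33.] [-154.  -76.]
380 171 [-29.  18.] [-159. -128.]
rail -1 [-3.63983382e-02 -2.96296224e+02] 76
rail 1 [-5.99887675e-02 -2.58156123e+02] 79
board 40 [ 397.5 -295.7   73.2] [ 381.4 -314.5   68.1] [ 434.2 -277.9   82.5]
board 34 [ 480.6 -299.4   73.7] [ 441.  -315.7   68.1] [ 494.5 -279.3   83.3]
```

```bash
python3 - <<'E'
from h import *
print(rel([442.5,202,120],3.058))
E
```

```text
[-0.3866 -0.2547  0.0852 -0.1402]
```

Call:
move_arm(moves=[[-0.387, -0.255, 0.085, -0.14], [-0.387, -0.255, 0.085, -0.14], [-0.387, -0.255, 0.085, -0.14], [-0.387, -0.255, 0.085, -0.14], [-0.387, -0.255, 0.085, -0.14], [-0.387, -0.255, 0.085, -0.14], [-0.387, -0.255, 0.085, -0.14], [-0.387, -0.255, 0.085, -0.14], [-0.387, -0.255, 0.085, -0.14], [-0.387, -0.255, 0.085, -0.14], [-0.387, -0.255, 0.085, -0.14], [-0.387, -0.255, 0.085, -0.14]], jaw=0.09)

```text
clock: 1.45
eef_pos: [442.6, 201.8, 120.4]
eef_rot: [-3.142, -0.0, 3.057]
wrist_force: [-0.2, 0.3, -0.3]
finger_gap: 90.1
finger_force: 0.0
```

```bash
python3 - <<'E'
from h import *
print(rel([442.5,202,4],3.058)); s=manip.read_state(); p=s['eef_pos']; print(p,s['joints'].round(2))
c=cam('side'); P=cloud(c).reshape(-1,3); cv2.imwrite('pics/side1.png',cv2.resize(c['frame'],(800,600)))
q=P-p; 
for z in range(80,420,20):
    m=(abs(q[:,2]-z)<10)&(np.hypot(q[:,0],q[:,1])<170)
    if m.sum()>3: print(z,m.sum(),np.percentile(q[m,0],[1,99]).round(),np.percentile(q[m,1],[1,99]).round())
E
```

```text
[ 1.000e-04  2.000e-04  1.164e-01 -1.000e-03]
[442.60186489 201.82982568 120.377236  ] [ 0.35  0.25  1.79  0.    1.1  -1.13]
80 13 [-14.   3.] [-63. -55.]
100 75 [-40.  38.] [-87.  74.]
120 159 [-41.  36.] [-91.  68.]
140 326 [-40.  38.] [-94.  70.]
160 78 [-24.  17.] [-47. -24.]
180 142 [-38.  31.] [-46. -14.]
200 173 [-37.  35.] [-41.   7.]
220 51 [-35.  28.] [-39. -10.]
240 72 [-22.  45.] [-66. -41.]
260 190 [-46.  52.] [-74. -39.]
280 318 [-120.   51.] [-87.  46.]
300 659 [-129.   43.] [-92.  49.]
320 435 [-136.   20.] [-103.   44.]
340 346 [-129.  -19.] [-111.   31.]
360 285 [-128.  -52.] [-112.   -7.]
380 296 [-126.  -64.] [-112.  -16.]
400 218 [-136.  -99.] [-111.  -18.]
```

View pics/side1.png

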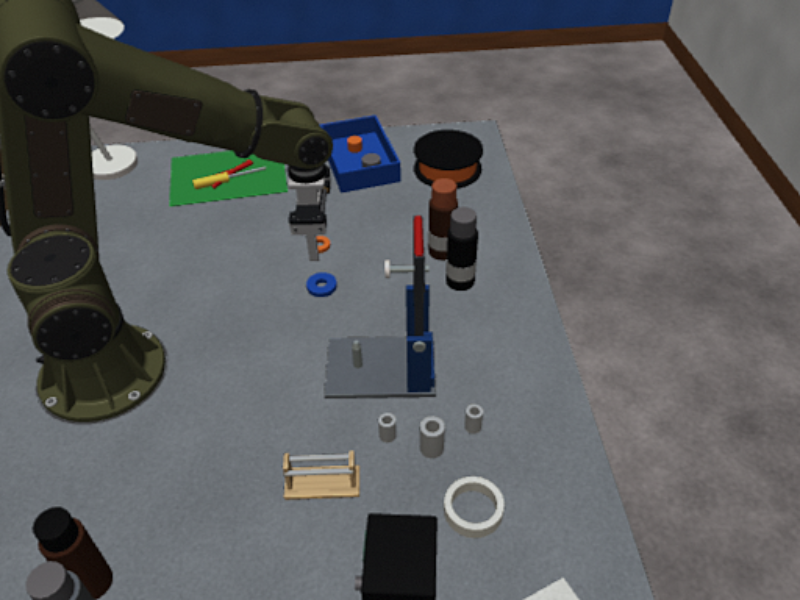

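The gripper is now over the flange (310,225), and the flange (321,284) and spacer (319,243) haven't moved. The wrist reaches about 52 mm ahead of the tool. The raised foot is 62 mm behind the post, so it will clear.

Call:
move_arm(moves=[[0, 0, 0.05, 0], [0, 0, 0.09, 0], [0, 0, 0.116, 0], [0, 0, 0.116, 0], [0, 0, 0.116, 0], [0, 0, 0.116, 0]])

```text
clock: 2.1
eef_pos: [442.8, 202.5, 5.2]
eef_rot: [3.141, 0.001, 3.059]
wrist_force: [-0.3, -0.3, -0.3]
finger_gap: 90.1
finger_force: 0.0
```

Call:
move_arm(moves=[[0, 0, 0, 0], [0, 0, 0, 0], [0, 0, 0, 0], [0, 0, 0, 0], [0, 0, 0, 0], [0, 0, 0, 0], [0, 0, 0, 0], [0, 0, -0.04, 0], [0, 0, -0.08, 0], [0, 0, -0.116, 0], [0, 0, -0.116, 0]], jaw=0.05, squeeze=20)

```text
clock: 3.2
eef_pos: [444.7, 202.4, 124.7]
eef_rot: [3.139, 0.006, 3.058]
wrist_force: [0.8, -0.1, -1.2]
finger_gap: 67.2
finger_force: 20.0
```

```bash
python3 - <<'E'
from h import *
c=cam('side'); print([r for r in rings(c)]); print(rel([512,-42.3,120],3.058),manip.read_state()['eef_pos'])
f=c['frame']; cv2.imwrite('pics/s2.png',cv2.resize(f[90:250,140:330],(760,640))[:600])
c=cam('top');print(rings(c))
E
```

```text
[('blue', 207.6, 154.0, array([ 8.6, 11.5]), array([452.1, 340.9,  14. ])), ('blue', 232.8, 94.3, array([36.6, 37.9]), array([564.6, 722. ,  14. ])), ('orange', 283.8, 118.1, array([ 8.4, 14.3]), array([758.4, 532.8,  12. ]))]
[-8.860e-02 -2.377e-01  2.000e-03 -2.000e-04] [443.61639118 202.01279599 122.03300796]
[('blue', 416.6, 325.0, array([14.6, 15.1]), array([  46.9, -674.6,   14. ])), ('blue', 39.4, 190.9, array([50.3, 81.2]), array([550. , 700.9,  14. ])), ('orange', 28.6, 193.6, array([9.4, 9.7]), array([540.8, 741.5,  12. ]))]
```

View pics/s2.png

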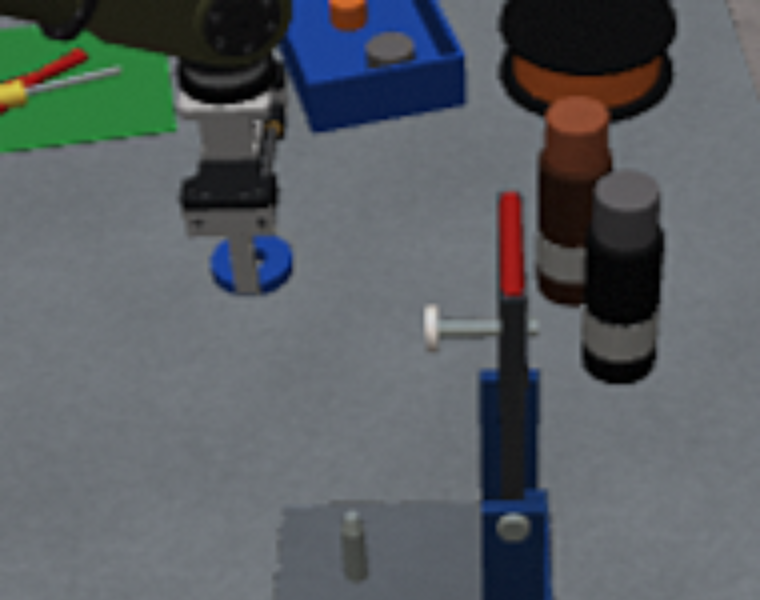

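The flange is held level in the fingers, centred at crop pixel (252,264). I'll check where it sits relative to the TCP.

```bash
python3 - <<'E'
from h import *
c=cam('side'); hsv=cv2.cvtColor(c['frame'],cv2.COLOR_BGR2HSV)
m=cv2.inRange(hsv,(105,150,60),(125,255,255)); m[:,:185]=0;m[:140]=0;m[170:]=0;m[:,220:]=0
v,u=np.nonzero(m); r=cv2.boundingRect(m); print(r)
uc=r[0]+r[2]/2-.5; vc=r[1]+r[3]/2-.5
p=manip.read_state()['eef_pos']; print(ray(c,uc,vc,p[2]+2),p)
print(rel([512,-42.3,120],3.058))
E
```

```text
(193, 150, 20, 14)
[[442.73024223 201.64767036 121.4497083 ]] [442.34420519 201.51682239 119.4497083 ]
[-0.0898 -0.2371 -0.0006 -0.0003]
```

Call:
move_arm(moves=[[-0.03, -0.08, 0, 0], [-0.06, -0.16, 0, 0], [-0.09, -0.21, 0, 0], [-0.09, -0.237, 0, 0], [-0.09, -0.237, 0, 0], [-0.09, -0.237, 0, 0], [-0.09, -0.237, 0, 0], [-0.09, -0.237, 0, 0], [-0.09, -0.237, 0, 0]])

```text
clock: 4.25
eef_pos: [512.3, -40.7, 120.0]
eef_rot: [3.141, -0.001, 3.06]
wrist_force: [-0.6, -0.2, -0.7]
finger_gap: 67.0
finger_force: 20.0
```

```bash
python3 - <<'E'
from h import *
print(rel([512,-42.3,120],3.058))
c=cam('side'); cv2.imwrite('pics/s3.png',cv2.resize(c['frame'][100:260,180:300],(600,800))[:600])
E
```

```text
[ 0.0002 -0.0017 -0.      0.0015]
```

View pics/s3.png

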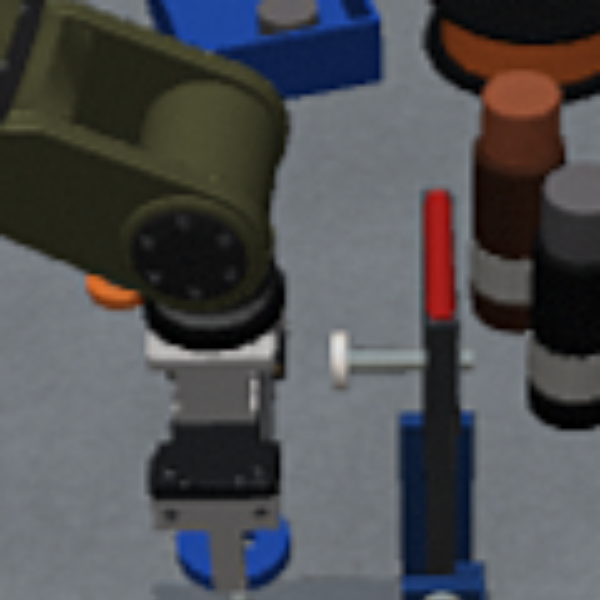

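The flange is above the post at (235,555), and the wrist clears the white foot (338,360) by about 20 mm. Lowering it now.

Call:
move_arm(moves=[[0, -0.0015, 0.01, 0], [0, -0.0015, 0.03, 0], [0, -0.0015, 0.05, 0], [0, -0.0015, 0.07, 0], [0, -0.0015, 0.09, 0], [0, -0.0015, 0.1, 0], [0, -0.0015, 0.1, 0], [0, -0.0015, 0.1, 0]])

```text
clock: 5.1
eef_pos: [512.8, -43.3, 20.9]
eef_rot: [-3.142, 0.001, 3.058]
wrist_force: [0.1, -0.3, -0.8]
finger_gap: 66.6
finger_force: 20.0
```

Call:
move_arm(moves=[[0, 0, 0, 0], [0, 0, 0, 0], [0, 0, 0, 0], [0, 0, 0, 0], [0, 0, -0.04, 0], [0, 0, -0.08, 0], [0, 0, -0.12, 0], [0, 0, -0.12, 0]], jaw=0.09)

```text
clock: 5.9
eef_pos: [514.7, -43.8, 145.6]
eef_rot: [-3.141, 0.008, 3.058]
wrist_force: [0.3, 0.7, -0.8]
finger_gap: 90.0
finger_force: 0.0
```

```bash
python3 - <<'E'
from h import *
for n in('side','top'):
    c=cam(n); print(n,rings(c,dict(blue=26,orange=12)))
print(rel([439,342.5,120],3.058),manip.read_state()['eef_pos'])
E
```

```text
side [('blue', 228.5, 231.2, array([15.5, 20.4]), array([511.9, -48.6,  26. ])), ('blue', 230.0, 89.8, array([29.8, 46.2]), array([554.1, 739.4,  26. ])), ('orange', 283.8, 118.1, array([ 8.5, 14.3]), array([758.2, 533.1,  12. ]))]
top [('blue', 416.6, 325.0, array([14.6, 15.1]), array([  50.2, -670.3,   26. ])), ('blue', 39.5, 190.9, array([50.4, 81.2]), array([549.7, 695.3,  26. ])), ('orange', 137.2, 220.1, array([12.5, 13. ]), array([438.8, 341.8,  12. ])), ('orange', 28.6, 193.6, array([9.4, 9.7]), array([540.8, 741.5,  12. ]))]
[ 1.057e-01  3.785e-01  2.080e-02 -2.000e-04] [512.67492722 -43.47805067 140.8185057 ]
```

Call:
move_arm(moves=[[0.106, 0.3785, 0.021, 0], [0.106, 0.3785, 0.021, 0], [0.106, 0.3785, 0.021, 0], [0.106, 0.3785, 0.021, 0], [0.106, 0.3785, 0.021, 0], [0.106, 0.3785, 0.021, 0], [0.106, 0.3785, 0.021, 0], [0.106, 0.3785, 0.021, 0], [0.106, 0.3785, 0.021, 0], [0.106, 0.3785, 0.021, 0], [0.106, 0.3785, 0.021, 0]])

```text
clock: 7.1
eef_pos: [438.6, 341.4, 118.6]
eef_rot: [-3.14, -0.001, 3.057]
wrist_force: [-0.4, -0.4, -0.3]
finger_gap: 89.7
finger_force: 0.0
```

```bash
python3 - <<'E'
from h import *
print([r for n in('side','top') for r in rings(cam(n)) if r[0]=='orange'])
print(rel([439,342.5,4],3.058),manip.read_state()['eef_pos'])
E
```

```text
[('orange', 203.8, 155.3, array([ 8.9, 12.5]), array([438.1, 337.7,  12. ])), ('orange', 283.8, 118.2, array([ 8.4, 14.1]), array([758.4, 532.5,  12. ])), ('orange', 28.6, 193.6, array([9.4, 9.7]), array([540.8, 741.5,  12. ]))]
[ 1.000e-04  1.100e-03  1.152e-01 -1.800e-03] [438.95688965 341.39158574 119.18589984]
```

Spacer is unmoved (438.5, 342).

Call:
move_arm(moves=[[0, 0, 0.05, 0], [0, 0, 0.09, 0], [0, 0, 0.115, 0], [0, 0, 0.115, 0], [0, 0, 0.115, 0], [0, 0, 0.115, 0]])

```text
clock: 7.8
eef_pos: [439.1, 342.2, 5.1]
eef_rot: [3.141, 0.001, 3.057]
wrist_force: [0.3, 0.3, 0.1]
finger_gap: 89.8
finger_force: 0.0
```

Call:
move_arm(moves=[[0, 0, 0, 0], [0, 0, 0, 0], [0, 0, 0, 0], [0, 0, 0, 0], [0, 0, 0, 0], [0, 0, 0, 0], [0, 0, 0, 0], [0, 0, 0, 0], [0, 0, -0.04, 0], [0, 0, -0.08, 0], [0, 0, -0.12, 0], [0, 0, -0.12, 0]], jaw=0.035, squeeze=20)

```text
clock: 9.0
eef_pos: [440.4, 343.9, 129.8]
eef_rot: [3.136, 0.007, 3.058]
wrist_force: [0.4, -0.3, -1.7]
finger_gap: 51.6
finger_force: 20.0
```

```bash
python3 - <<'E'
from h import *
c=cam('side'); print([r for r in rings(c,dict(blue=26,orange=124))])
print(rel([512,-42.3,125],3.058),manip.read_state()['eef_pos'],manip.read_state()['finger_gap'])
E
```

```text
[('blue', 228.5, 231.1, array([15.4, 20.3]), array([511.9, -48.4,  26. ])), ('blue', 232.4, 94.2, array([36.1, 39.1]), array([562.5, 704.7,  26. ])), ('orange', 283.8, 118.1, array([ 8.3, 14.3]), array([735.8, 380. , 124. ]))]
[-1.045e-01 -3.781e-01  1.700e-03 -1.000e-04] [439.4600061  343.20692723 126.73779837] 51.09994258947901
```

Call:
move_arm(moves=[[-0.105, -0.378, 0, 0], [-0.105, -0.378, 0, 0], [-0.105, -0.378, 0, 0], [-0.105, -0.378, 0, 0], [-0.105, -0.378, 0, 0], [-0.105, -0.378, 0, 0], [-0.105, -0.378, 0, 0], [-0.105, -0.378, 0, 0], [-0.105, -0.378, 0, 0], [-0.105, -0.378, 0, 0], [-0.105, -0.378, 0, 0], [-0.105, -0.378, 0, 0]])

```text
clock: 10.25
eef_pos: [511.3, -41.7, 124.1]
eef_rot: [3.141, -0.001, 3.059]
wrist_force: [0.1, -0.5, 0.1]
finger_gap: 51.4
finger_force: 20.0
```

```bash
python3 - <<'E'
from h import *
c=cam('side'); s=manip.read_state(); hsv=cv2.cvtColor(c['frame'],cv2.COLOR_BGR2HSV)
m=cv2.inRange(hsv,(5,150,60),(20,255,255)); m[:190]=0
r=cv2.boundingRect(m); print(r, ray(c,r[0]+r[2]/2-.5,r[1]+r[3]/2-.5,s['eef_pos'][2]+1),s['eef_pos'])
print(rel([512,-42.5,31],3.058)); print([r for r in rings(c,dict(blue=26,orange=124))][:1])
E
```

```text
(44, 205, 191, 148) [[ 275.84998515 -271.51273578  125.23608357]] [511.420893   -41.74764212 124.23608357]
[-0.0006 -0.0007  0.0932  0.0015]
[('blue', 228.5, 231.2, array([15.5, 20.3]), array([511.9, -48.6,  26. ]))]
```

Call:
move_arm(moves=[[-0.0005, -0.0007, 0.01, 0], [-0.0005, -0.0007, 0.03, 0], [-0.0005, -0.0007, 0.05, 0], [-0.0005, -0.0007, 0.07, 0], [-0.0005, -0.0007, 0.085, 0], [-0.0005, -0.0007, 0.091, 0], [-0.0005, -0.0007, 0.091, 0], [-0.0005, -0.0007, 0.091, 0]])

```text
clock: 11.1
eef_pos: [512.3, -43.5, 33.9]
eef_rot: [-3.142, 0.001, 3.058]
wrist_force: [0.4, -0.6, 0.1]
finger_gap: 51.5
finger_force: 20.0
```

Call:
move_arm(moves=[[0, 0, 0, 0], [0, 0, 0, 0], [0, 0, 0, 0], [0, 0, 0, 0], [0, 0, -0.04, 0], [0, 0, -0.08, 0], [0, 0, -0.11, 0], [0, 0, -0.11, 0]], jaw=0.09)

```text
clock: 11.9
eef_pos: [513.7, -43.9, 147.6]
eef_rot: [-3.141, 0.007, 3.058]
wrist_force: [-0.2, -0.2, -0.7]
finger_gap: 90.0
finger_force: 0.0
```

```bash
python3 - <<'E'
from h import *
c=cam('side'); print(rings(c,dict(blue=26,orange=38))); cv2.imwrite('pics/s4.png',cv2.resize(c['frame'][190:310,180:340],(800,600)))
print(rel([635.7,-243.8,135],3.058),manip.read_state()['eef_pos'])
E
```

```text
[('blue', 230.1, 89.7, array([29.5, 46.3]), array([554.5, 740.1,  26. ])), ('orange', 228.3, 228.7, array([12.1, 14.5]), array([512.1, -48.7,  38. ])), ('orange', 283.8, 118.1, array([ 8.5, 14.3]), array([753. , 497.7,  38. ]))]
[-0.1392 -0.1891  0.0101 -0.0002] [512.78776229 -43.70084414 145.1087031 ]
```

View pics/s4.png

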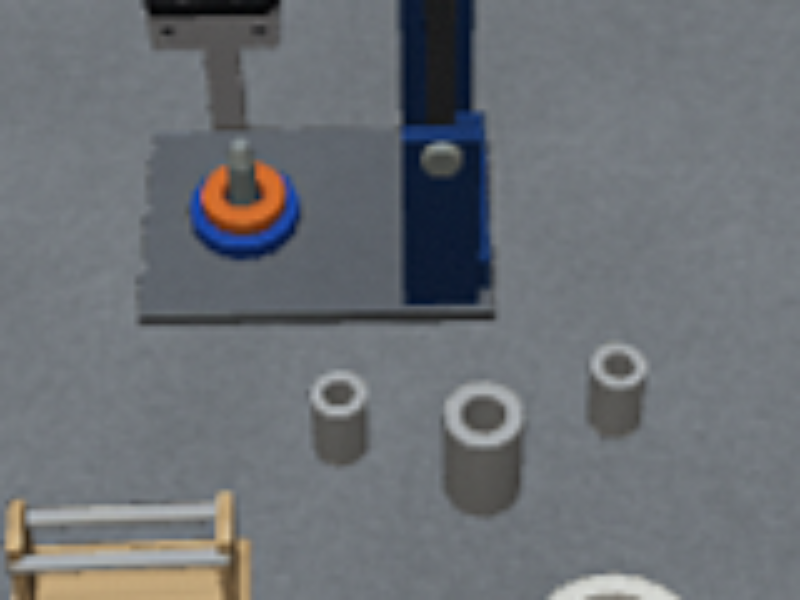

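The flange and spacer are both seated on the post (243,200). The sleeve is at (483,445). I'll go round the lever to reach it.

Call:
move_arm(moves=[[-0.017, -0.199, 0.01, 0], [-0.017, -0.199, 0.01, 0], [-0.017, -0.199, 0.01, 0], [-0.017, -0.199, 0.01, 0], [-0.017, -0.199, 0.01, 0], [-0.139, -0.189, 0.01, 0], [-0.139, -0.189, 0.01, 0], [-0.139, -0.189, 0.01, 0], [-0.139, -0.189, 0.01, 0], [-0.139, -0.189, 0.01, 0], [-0.139, -0.189, 0.01, 0]])

```text
clock: 13.05
eef_pos: [633.8, -243.3, 132.9]
eef_rot: [3.141, -0.001, 3.058]
wrist_force: [-1.2, -0.0, 0.1]
finger_gap: 89.4
finger_force: 0.0
```

```bash
python3 - <<'E'
from h import *
print(rel([635.7,-243.8,31],3.058),manip.read_state()['eef_pos'])
print(rings(cam('side'),dict(blue=26,orange=38))[1:])
E
```

```text
[-0.0019 -0.0003  0.1019 -0.0004] [ 633.79980945 -243.3425155   132.94912711]
[('blue', 59.7, 30.0, array([ 8.2, 37.5]), array([-292.3, 1395.4,   26. ])), ('blue', 415.1, 7.3, array([13.8, 29.4]), array([1579.9, 1426.1,   26. ])), ('blue', 373.2, 8.2, array([18.2, 50. ]), array([1356.9, 1443.7,   26. ])), ('blue', 321.6, 9.5, array([21.5, 51.7]), array([1081.3, 1463.5,   26. ])), ('blue', 269.0, 11.3, array([24.7, 51.7]), array([ 798.5, 1477. ,   26. ])), ('blue', 217.2, 13.0, array([28.3, 47.9]), array([ 521. , 1492.3,   26. ])), ('blue', 163.0, 15.3, array([30.6, 50.8]), array([ 231.5, 1501.4,   26. ])), ('blue', 108.2, 17.8, array([31.1, 50.6]), array([ -59.9, 1508.1,   26. ])), ('orange', 228.3, 228.8, array([12.3, 14.7]), array([511.9, -49.3,  38. ])), ('orange', 283.7, 118.0, array([ 8.6, 14.4]), array([752.8, 497.9,  38. ]))]
```

Call:
move_arm(moves=[[-0.001, 0, 0.03, 0], [-0.001, 0, 0.07, 0], [-0.001, 0, 0.102, 0], [-0.001, 0, 0.102, 0], [-0.001, 0, 0.102, 0], [-0.001, 0, 0.102, 0]])

```text
clock: 13.7
eef_pos: [636.6, -244.2, 34.2]
eef_rot: [-3.14, 0.003, 3.058]
wrist_force: [-0.1, -0.1, -1.0]
finger_gap: 89.7
finger_force: 0.0
```

Call:
move_arm(moves=[[0, 0, 0, 0], [0, 0, 0, 0], [0, 0, 0, 0], [0, 0, 0, 0], [0, 0, 0, 0], [0, 0, 0, 0], [0, 0, 0, 0], [0, 0, 0, 0], [0, 0, -0.03, 0], [0, 0, -0.07, 0], [0, 0, -0.11, 0], [0, 0, -0.11, 0]], jaw=0.03, squeeze=30)

```text
clock: 14.9
eef_pos: [637.6, -244.4, 147.7]
eef_rot: [-3.139, 0.008, 3.058]
wrist_force: [0.8, -0.4, -2.4]
finger_gap: 44.0
finger_force: 30.0
```

```bash
python3 - <<'E'
from h import *
s=manip.read_state();print(rel([512.3,-42.8,145],3.058),s['eef_pos'],s['finger_gap'])
c=cam('side'); cv2.imwrite('pics/s5.png',cv2.resize(c['frame'][150:310,200:360],(600,600)))
E
```

```text
[ 1.417e-01  1.904e-01  2.700e-03 -1.000e-04] [ 637.61246364 -244.39263054  147.65029419] 44.02364385108319
```

View pics/s5.png

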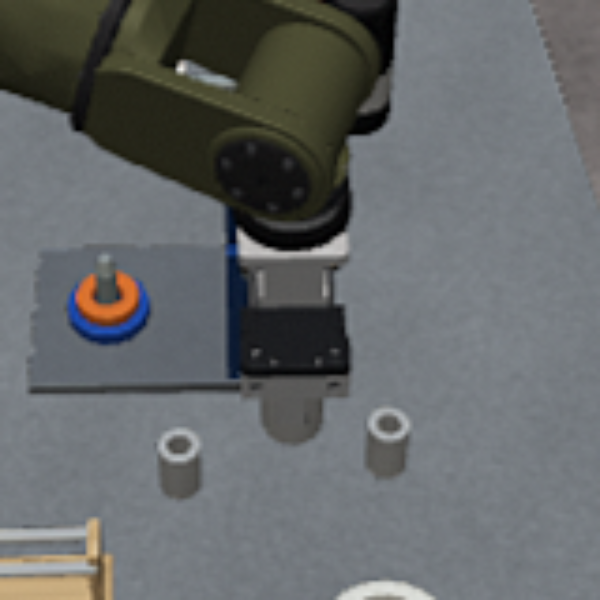

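The sleeve is held upright at (292,410). I'll take it back around the lever.

Call:
move_arm(moves=[[0.125, -0.01, 0.002, 0], [0.125, -0.01, 0.002, 0], [0.125, -0.01, 0.002, 0], [0.125, -0.01, 0.002, 0], [0.142, 0.19, 0.002, 0], [0.142, 0.19, 0.002, 0], [0.142, 0.19, 0.002, 0], [0.142, 0.19, 0.002, 0], [0.142, 0.19, 0.002, 0], [0.142, 0.19, 0.002, 0], [0.142, 0.19, 0.002, 0], [0.142, 0.19, 0.002, 0]])

```text
clock: 16.15
eef_pos: [510.1, -43.5, 139.0]
eef_rot: [-3.142, -0.001, 3.056]
wrist_force: [0.5, -0.2, -1.7]
finger_gap: 44.0
finger_force: 30.0
```

```bash
python3 - <<'E'
from h import *
s=manip.read_state();print(rel([512.3,-42.8,71],3.058),s['eef_pos'])
# sleeve silhouette in side view: columns at its lower edge vs post
c=cam('side'); P=cloud(c); p=s['eef_pos']
m=(P[...,2]>p[2]-28)&(P[...,2]<p[2]-5)&(np.hypot(P[...,0]-p[0],P[...,1]-p[1])<40)
q=P[m]; print(len(q),q.min(0).round(1),q.max(0).round(1),'x-mid',(np.percentile(q[:,0],[2,98])).mean())
E
```

```text
[-0.0021  0.0008  0.068  -0.0017] [510.12509366 -43.45823875 138.98219219]
82 [489.1 -69.8 111. ] [531.2 -46.5 133.7] x-mid 510.1371804252905
```

Call:
move_arm(moves=[[-0.002, 0.0008, 0, 0], [-0.002, 0.0008, 0.015, 0], [-0.002, 0.0008, 0.03, 0], [-0.002, 0.0008, 0.045, 0], [-0.002, 0.0008, 0.058, 0], [-0.002, 0.0008, 0.065, 0], [-0.002, 0.0008, 0.066, 0], [-0.002, 0.0008, 0.066, 0]])

```text
clock: 17.0
eef_pos: [512.4, -41.9, 73.7]
eef_rot: [-3.142, 0.0, 3.058]
wrist_force: [-0.7, 0.4, -1.9]
finger_gap: 44.2
finger_force: 30.0
```

```bash
python3 - <<'E'
from h import *
s=manip.read_state();print(rel([512.3,-42.8,71],3.058),s['eef_pos'],s['wrist_force'])
E
```

```text
[ 0.     -0.0009  0.0027 -0.0004] [512.39832982 -41.91319852  73.71211584] [-0.68132724  0.44398078 -1.86979633]
```

Call:
move_arm(moves=[[0, 0, 0.001, 0], [0, 0, 0.002, 0], [0, 0, 0.0025, 0], [0, 0, 0.0025, 0]])

```text
clock: 17.4
eef_pos: [512.2, -41.8, 71.1]
eef_rot: [3.142, 0.0, 3.058]
wrist_force: [0.1, -0.7, -3.3]
finger_gap: 43.5
finger_force: 30.0
```

Call:
move_arm(moves=[[0, 0, 0, 0], [0, 0, 0, 0], [0, 0, 0, 0], [0, 0, 0, 0], [0, 0, -0.03, 0], [0, 0, -0.07, 0], [0, 0, -0.07, 0]], jaw=0.09)

```text
clock: 18.1
eef_pos: [514.2, -42.1, 145.6]
eef_rot: [-3.141, 0.008, 3.058]
wrist_force: [0.4, -0.5, -0.4]
finger_gap: 90.1
finger_force: 0.0
```

```bash
python3 - <<'E'
from h import *
s=manip.read_state();p=s['eef_pos'];print(p)
c=cam('side'); P=cloud(c); cv2.imwrite('pics/s6.png',cv2.resize(c['frame'][100:260,180:340],(600,600)))
m=(P[...,2]>45)&(P[...,2]<125)&(np.hypot(P[...,0]-512,P[...,1]+60)<40); q=P[m]; print(q[:,2].max(),np.percentile(q[:,0],[2,98]))
c=cam('top'); P=cloud(c); m=(P[...,2]>315)&(P[...,2]<365)&(abs(P[...,0]-632)<30)&(abs(P[...,1]+52)<70); q=P[m]
print(len(q),q.mean(0),np.polyfit(q[:,1],q[:,0],1), q[:,1].min(),q[:,1].max())
E
```

```text
[514.24054301 -42.09473531 145.64694994]
112.62465039068843 [491.558483  533.0447784]
203 [631.73115873 -51.97246503 344.56979175] [8.95665981e-02 6.36386156e+02] -105.29979950085023 1.6133489136164059
```

View pics/s6.png

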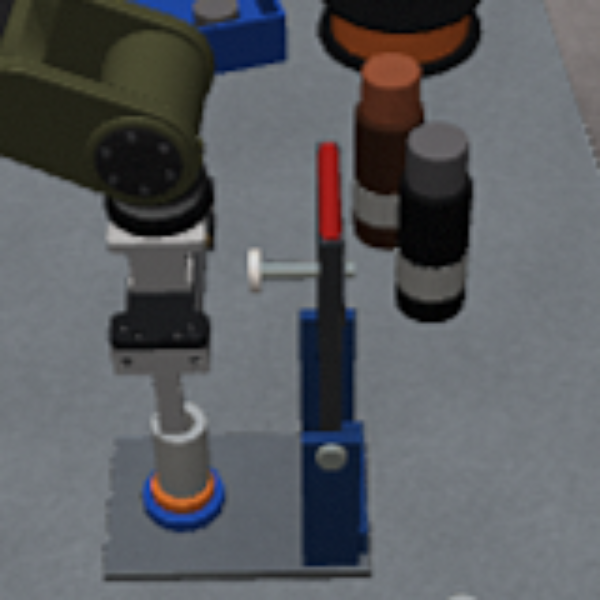

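The sleeve is standing on the stack (180,460). Next I'll lift, turn the tool 90° and go above the handle.

Call:
move_arm(moves=[[0.04, 0, -0.05, 0], [0.04, 0, -0.1, 0], [0.04, 0, -0.15, 0], [0.04, 0, -0.2, 0], [0.04, 0, -0.245, 0], [0.04, 0, -0.245, 0.1], [0.04, 0, -0.245, 0.25], [0.04, 0, -0.245, 0.4], [0.04, 0, -0.245, 0.55], [0.04, 0, -0.245, 0.7], [0.04, 0, -0.245, 0.85], [0.04, 0, -0.245, 1.0]])

```text
clock: 19.4
eef_pos: [472.4, -38.5, 384.4]
eef_rot: [-3.14, -0.001, 2.052]
wrist_force: [0.4, 0.5, 0.0]
finger_gap: 90.0
finger_force: 0.0
```

```bash
python3 - <<'E'
from h import *
s=manip.read_state();print(s['eef_pos'],s['eef_rot']);print(rel([632,-52,390],1.485))
E
```

```text
[472.44009835 -38.48992726 384.3745693 ] [-3.13962550e+00 -1.43151327e-03  2.05161198e+00]
[-0.0858  0.1352 -0.0056  0.5666]
```

Call:
move_arm(moves=[[0, 0, -0.008, 0.15], [0, 0, -0.008, 0.3], [0, 0, -0.008, 0.45], [0, 0, -0.008, 0.567], [-0.086, 0.135, -0.008, 0.567], [-0.086, 0.135, -0.008, 0.567], [-0.086, 0.135, -0.008, 0.567], [-0.086, 0.135, -0.008, 0.567], [-0.086, 0.135, -0.008, 0.567], [-0.086, 0.135, -0.008, 0.567]], jaw=0.06)

```text
clock: 20.4
eef_pos: [631.6, -51.3, 393.1]
eef_rot: [-3.14, -0.0, 1.491]
wrist_force: [-0.1, -0.4, -0.4]
finger_gap: 60.1
finger_force: 0.0
```

```bash
python3 - <<'E'
from h import *
s=manip.read_state();print(s['eef_pos'],s['eef_rot']);print(rel([632,-52,321],1.485))
E
```

```text
[631.56678523 -51.26550477 393.08836279] [-3.14033367e+00 -8.77055529e-05  1.49078949e+00]
[-0.0007  0.0005  0.0721  0.0058]
```

Call:
move_arm(moves=[[0, 0, 0.03, 0], [0, 0, 0.06, 0], [0, 0, 0.073, 0], [0, 0, 0.073, 0], [0, 0, 0.073, 0]])

```text
clock: 20.9
eef_pos: [631.8, -51.3, 322.9]
eef_rot: [3.139, 0.0, 1.491]
wrist_force: [-0.3, 0.1, 0.5]
finger_gap: 59.8
finger_force: 0.0
```

Call:
move_arm(moves=[[0, 0, 0, 0], [0, 0, 0, 0], [0, 0, 0, 0], [0, 0, 0, 0], [0, 0, 0, 0], [0, 0, 0, 0], [0, 0, 0, 0]], jaw=0.01, squeeze=45)

```text
clock: 21.6
eef_pos: [631.9, -51.3, 321.0]
eef_rot: [3.141, -0.0, 1.491]
wrist_force: [1.2, -0.4, 0.0]
finger_gap: 14.9
finger_force: 45.0
```

```bash
python3 - <<'E'
from h import *
s=manip.read_state();print(s['eef_pos'],s['eef_rot'],s['wrist_force'],s['finger_gap'])
y=s['eef_rot'][2]; phi=-0.086; c,n=np.cos(y),np.sin(y)
# arc rows in tool axes, from lever angle a0 to a
for a in np.arange(0.1,1.6,.1).tolist()+[1.571]:
    px=-190*np.sin(a); dz=190*np.cos(a)-190; dx,dy=px*np.cos(phi),px*np.sin(phi)
    print(round(a,2),np.round([(c*dx+n*dy)/1e3,(n*dx-c*dy)/1e3,-dz/1e3],3))
E
```

```text
[631.91947685 -51.30478928 320.97408619] [ 3.14146132e+00 -5.06797859e-07  1.49075043e+00] [ 1.20170755 -0.35479674  0.02341618] 14.938754345886206
0.1 [ 0.    -0.019  0.001]
0.2 [ 0.    -0.038  0.004]
0.3 [ 0.    -0.056  0.008]
0.4 [ 0.    -0.074  0.015]
0.5 [ 0.001 -0.091  0.023]
0.6 [ 0.001 -0.107  0.033]
0.7 [ 0.001 -0.122  0.045]
0.8 [ 0.001 -0.136  0.058]
0.9 [ 0.001 -0.149  0.072]
1.0 [ 0.001 -0.16   0.087]
1.1 [ 0.001 -0.169  0.104]
1.2 [ 0.001 -0.177  0.121]
1.3 [ 0.001 -0.183  0.139]
1.4 [ 0.001 -0.187  0.158]
1.5 [ 0.001 -0.19   0.177]
1.57 [ 0.001 -0.19   0.19 ]
```

Call:
move_arm(moves=[[0, -0.01, 0, 0], [0, -0.024, 0.001, 0], [0, -0.038, 0.004, 0], [0, -0.052, 0.007, 0], [0, -0.065, 0.011, 0], [0.001, -0.078, 0.017, 0], [0.001, -0.091, 0.023, 0], [0.001, -0.103, 0.03, 0], [0.001, -0.115, 0.039, 0], [0.001, -0.126, 0.048, 0], [0.001, -0.136, 0.058, 0], [0.001, -0.136, 0.058, 0]])

```text
clock: 22.8
eef_pos: [496.0, -39.2, 263.2]
eef_rot: [3.14, -0.0, 1.491]
wrist_force: [3.4, 1.2, 4.2]
finger_gap: 14.5
finger_force: 45.0
```

```bash
python3 - <<'E'
from h import *
s=manip.read_state();p=s['eef_pos'];print(p,s['wrist_force'],s['finger_gap'])
g=p+[0,0,19]; h=np.array([512.3+119.6,-42.5-10.3,148])
d=g-h; print('angle',np.arctan2(-d[0]/np.cos(.086),d[2]),'r',np.linalg.norm(d[[0,2]]))
E
```

```text
[496.04421488 -39.1826116  263.15804889] [3.44884154 1.24178587 4.24972321] 14.489417503668594
angle 0.7935367603911396 r 190.9323870697453
```

Call:
move_arm(moves=[[0, -0.006, 0.007, 0], [0, -0.013, 0.014, 0], [0, -0.024, 0.029, 0], [0, -0.0285, 0.0375, 0], [0, -0.033, 0.046, 0], [0, -0.041, 0.063, 0], [0, -0.0445, 0.072, 0], [0, -0.047, 0.081, 0], [0, -0.051, 0.1, 0], [0, -0.053, 0.116, 0], [0, -0.054, 0.128, 0], [0, -0.054, 0.132, 0]])

```text
clock: 24.0
eef_pos: [443.3, -34.9, 131.5]
eef_rot: [3.14, -0.001, 1.491]
wrist_force: [-5.1, 4.6, 16.8]
finger_gap: 14.8
finger_force: 45.0
```

Call:
move_arm(moves=[[0, 0, 0, 0], [0, 0, 0, 0], [0, 0, 0, 0], [0, 0, 0, 0], [0, 0, 0, 0], [0, 0, 0, 0], [0, 0, 0, 0], [0, 0, 0, 0], [0, 0, 0, 0], [0, 0, 0, 0], [0, 0, 0, 0], [0, 0, 0, 0]])

```text
clock: 25.2
eef_pos: [443.4, -34.9, 132.3]
eef_rot: [3.14, -0.001, 1.491]
wrist_force: [-4.3, 4.1, 15.0]
finger_gap: 14.7
finger_force: 45.0
```

```bash
python3 - <<'E'
from h import *
s=manip.read_state();p=s['eef_pos'];print(p,s['wrist_force'],s['finger_gap'])
g=p+[0,0,19]; h=np.array([512.3+119.6,-42.5-10.3,148])
d=g-h; print('angle',np.arctan2(-d[0]/np.cos(.086),d[2]),'r',np.linalg.norm(d[[0,2]]))
c=cam('side'); cv2.imwrite('pics/s7.png',cv2.resize(c['frame'][140:290,160:320],(640,600)))
E
```

```text
[443.37231689 -34.8642286  132.34715271] [-4.25796676  4.11485548 15.04294918] 14.737115815419134
angle 1.5531096148184236 r 188.55739373423307
```

View pics/s7.png

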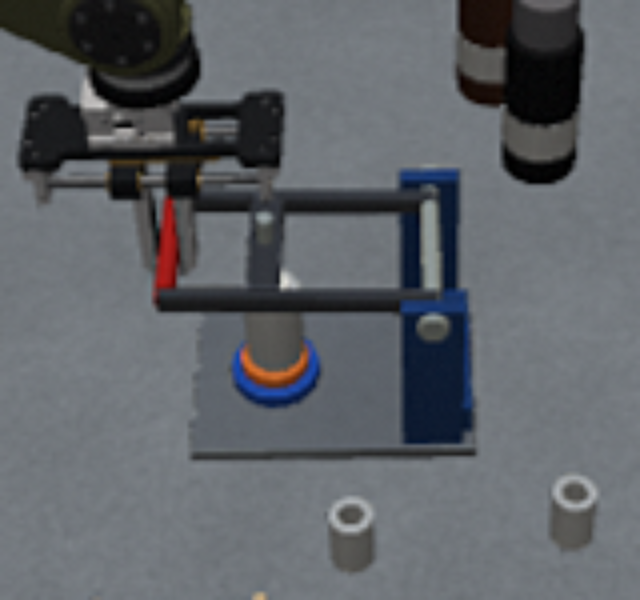

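The lever is level with the foot on the sleeve (275,290). A small extra push will make sure it's at the stop, then I'll ease it up.

Call:
move_arm(moves=[[0, 0, 0.001, 0], [0, 0, 0.002, 0], [0, 0, 0.003, 0], [0, 0, 0.003, 0], [0, 0, 0.003, 0], [0, 0, 0.003, 0], [0, 0, 0.003, 0], [0, 0, 0.003, 0], [0, 0, 0.002, 0], [0, 0, 0.001, 0], [0, 0, 0, 0], [0, 0, 0, 0]])

```text
clock: 26.45
eef_pos: [443.4, -34.9, 132.3]
eef_rot: [3.14, -0.001, 1.491]
wrist_force: [-4.0, 5.0, 14.1]
finger_gap: 14.9
finger_force: 45.0
```

Call:
move_arm(moves=[[0, 0, -0.004, 0], [0, 0.0005, -0.012, 0], [0, 0.0015, -0.021, 0], [0, 0.0025, -0.03, 0], [0, 0.004, -0.0385, 0], [0, 0.006, -0.047, 0], [0, 0.0085, -0.056, 0], [0, 0.0115, -0.065, 0], [0, 0.0145, -0.0725, 0], [0, 0.0175, -0.08, 0], [0, 0.021, -0.087, 0], [0, 0.025, -0.0945, 0]])

```text
clock: 27.65
eef_pos: [472.8, -37.3, 225.7]
eef_rot: [3.129, -0.001, 1.491]
wrist_force: [59.9, -1.7, -35.2]
finger_gap: 15.5
finger_force: 45.0
```

```bash
python3 - <<'E'
from h import *
s=manip.read_state();p=s['eef_pos'];print(p,s['wrist_force'],s['finger_gap'])
g=p+[0,0,19]; h=np.array([512.3+119.6,-42.5-10.3,148])
d=g-h; print('angle',np.arctan2(-d[0]/np.cos(.086),d[2]),'r',np.linalg.norm(d[[0,2]]))
f=lambda a:np.array([-.19*np.sin(a),.19*(1-np.cos(a))])
for r in ((1.05,.5),(.5,0)): print([np.round(f(a)-f(r[0]),4).tolist() for a in np.linspace(*r,13)[1:]])
E
```

```text
[472.83110935 -37.3177519  225.6565952 ] [ 59.91396786  -1.67206729 -35.18336843] 15.477530441127282
angle 1.0264199606864541 r 186.13277349433105
[[0.0045, -0.0075], [0.0093, -0.0147], [0.0145, -0.0217], [0.02, -0.0285], [0.0258, -0.035], [0.0319, -0.0412], [0.0382, -0.0472], [0.0448, -0.0528], [0.0517, -0.0581], [0.0588, -0.0632], [0.0662, -0.0679], [0.0737, -0.0722]]
[[0.007, -0.0036], [0.0142, -0.007], [0.0215, -0.0101], [0.0289, -0.0128], [0.0365, -0.0152], [0.0441, -0.0174], [0.0518, -0.0192], [0.0596, -0.0206], [0.0674, -0.0218], [0.0753, -0.0226], [0.0832, -0.0231], [0.0911, -0.0233]]
```

```bash
python3 - <<'E'
from h import *
c=cam('side'); cv2.imwrite('pics/s8.png',cv2.resize(c['frame'][110:270,160:320],(600,600)))
s=manip.read_state();print(s['eef_pos'],s['wrist_force'],s['moment'],s['finger_gap'])
E
```

```text
[473.59659084 -37.37163306 226.62722855] [ 52.04791283  -0.88820565 -26.50621091] [-0.06833963 -8.51830321  0.06051369] 14.573121539092794
```

View pics/s8.png

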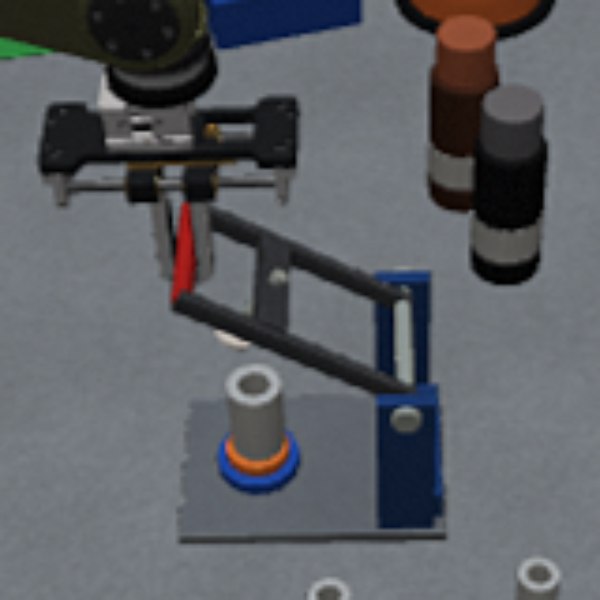

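The lever is easing up with the sleeve left standing (255,410). The 50 N load points straight at the hinge, so the bar has slipped a few mm in the fingers and my arc is slightly too wide. I'll correct it.

Call:
move_arm(moves=[[0, 0.0022, -0.0005, 0], [0, 0.0043, -0.001, 0], [0, 0.0096, -0.0087, 0], [0, 0.0153, -0.0163, 0], [0, 0.0214, -0.0236, 0], [0, 0.0278, -0.0306, 0], [0, 0.0346, -0.0372, 0], [0, 0.0416, -0.0435, 0], [0, 0.049, -0.0495, 0], [0, 0.0567, -0.055, 0], [0, 0.0647, -0.0602, 0], [0, 0.0728, -0.0649, 0]])

```text
clock: 28.9
eef_pos: [540.3, -42.9, 290.7]
eef_rot: [-3.14, -0.0, 1.491]
wrist_force: [-3.4, 0.3, 6.2]
finger_gap: 15.0
finger_force: 45.0
```

```bash
python3 - <<'E'
from h import *
viewer.camera('side')
s=manip.read_state();p=s['eef_pos'];print(p,s['wrist_force'],s['finger_gap'])
for b in(17,20,24):
    d=p+[0,0,b]-[631.9,-52.8,148]; print(b,'angle',np.arctan2(-d[0]/np.cos(.086),d[2]),'r',np.hypot(d[0]/.9963,d[2]))
E
```

```text
[541.23312802 -42.96365385 291.35700894] [-0.89444539 -0.0656611   7.40103547] 14.711546658544247
17 angle 0.5161823559318407 r 184.38010425124287
20 angle 0.5082639263360509 r 186.99509324399222
24 angle 0.4980450949262767 r 190.4993988673881
```

The forces are small again, so I'll finish the last half radian.

Call:
move_arm(moves=[[0, 0.007, -0.0036, 0], [0, 0.0142, -0.007, 0], [0, 0.0215, -0.0101, 0], [0, 0.0289, -0.0128, 0], [0, 0.0365, -0.0152, 0], [0, 0.0441, -0.0174, 0], [0, 0.0518, -0.0192, 0], [0, 0.0596, -0.0206, 0], [0, 0.0674, -0.0218, 0], [0, 0.0753, -0.0226, 0], [0, 0.0832, -0.0231, 0], [0, 0.0905, -0.0233, 0]])

```text
clock: 30.15
eef_pos: [630.9, -50.4, 313.8]
eef_rot: [3.142, 0.0, 1.491]
wrist_force: [-4.0, -4.5, 2.9]
finger_gap: 14.9
finger_force: 45.0
```

```bash
python3 - <<'E'
from h import *
c=viewer.camera('side')
s=manip.read_state();p=s['eef_pos'];print(p,s['wrist_force'],s['finger_gap'])
E
```

```text
[631.59013164 -50.47836923 313.6081195 ] [-0.9814062  -4.69561192  4.98331629] 14.6567531563509
```

The lever is up. Releasing it and backing off.

Call:
move_arm(moves=[[0, 0, 0, 0], [0, 0, 0, 0], [0, 0, 0, 0], [0, 0, -0.03, 0], [0, 0, -0.075, 0], [0, 0, -0.075, 0], [0, -0.05, -0.075, 0], [0, -0.1, -0.075, 0], [0, -0.15, -0.075, 0], [0, -0.17, -0.075, 0], [0, -0.17, -0.075, 0]], jaw=0.06)

```text
clock: 31.3
eef_pos: [458.9, -36.1, 389.9]
eef_rot: [3.139, -0.0, 1.491]
wrist_force: [1.1, 1.0, -0.1]
finger_gap: 60.0
finger_force: 0.0
```

Call:
move_arm(moves=[[0, 0, 0, -0.15], [0, 0, 0, -0.3], [0, 0, 0, -0.45], [0, 0, 0, -0.6], [0, 0, 0, -0.75], [0, 0, 0, -0.9], [0, 0, 0, -1.05], [0, 0, 0, -1.2], [0, 0, 0, -1.35], [0, 0, 0, -1.5], [0, 0, 0, -1.6], [0, 0, 0, -1.6]], jaw=0.09)

```text
clock: 32.5
eef_pos: [461.4, -36.5, 388.2]
eef_rot: [3.141, -0.001, 3.092]
wrist_force: [0.7, 1.0, -0.2]
finger_gap: 90.1
finger_force: 0.0
```

```bash
python3 - <<'E'
from h import *
c=cam('side'); P=cloud(c); cv2.imwrite('pics/s9.png',cv2.resize(c['frame'][110:270,160:320],(600,600)))
m=(P[...,2]>45)&(P[...,2]<125)&(np.hypot(P[...,0]-512,P[...,1]+60)<40); q=P[m]; print(q[:,2].max(),np.percentile(q[:,0],[2,98]))
c=cam('top'); P=cloud(c); m=(P[...,2]>90)&(P[...,2]<125)&(np.hypot(P[...,0]-512,P[...,1]+43)<40); q=P[m]; print(len(q),q.mean(0) if len(q) else 0)
m=(P[...,2]>315)&(P[...,2]<365)&(abs(P[...,0]-632)<30)&(abs(P[...,1]+52)<70); print(P[m].mean(0))
print(rel([512.3,-42.5,140],3.09),manip.read_state()['eef_pos'])
E
```

```text
114.82956884131886 [491.70681255 532.82720558]
83 [513.68028487 -41.6461209  108.84083658]
[631.79113609 -51.60537788 344.4409669 ]
[-0.0514 -0.0032  0.2483 -0.0022] [461.18900665 -36.5283205  388.31300025]
```

View pics/s9.png

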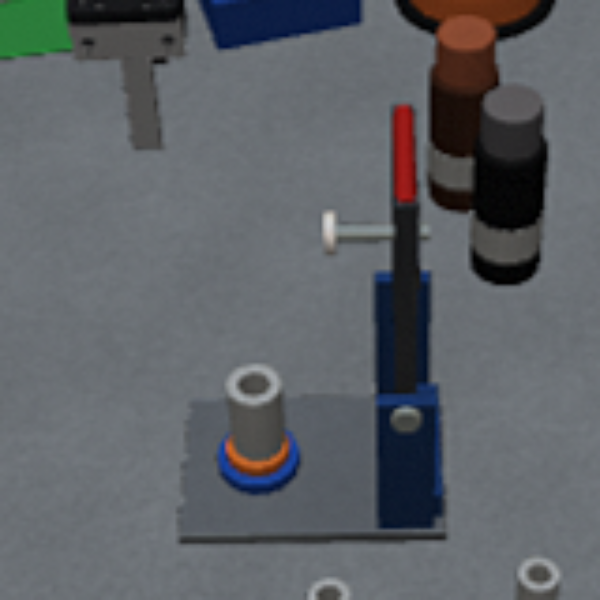

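The lever is back up (red bar at 403,150), and the sleeve still stands on the rings (255,410). I'll go down and take it off.

Call:
move_arm(moves=[[0, 0, 0.05, 0], [0, 0, 0.1, 0], [0, 0, 0.15, 0], [-0.01, 0, 0.2, 0], [-0.03, -0.003, 0.248, 0], [-0.051, -0.003, 0.248, 0], [-0.051, -0.003, 0.248, 0], [-0.051, -0.003, 0.268, 0], [-0.051, -0.003, 0.29, 0], [-0.051, -0.003, 0.314, 0], [-0.051, -0.003, 0.316, 0], [-0.051, -0.003, 0.316, 0]])

```text
clock: 33.8
eef_pos: [511.6, -42.1, 73.5]
eef_rot: [-3.142, 0.0, 3.09]
wrist_force: [-0.8, -0.6, 0.6]
finger_gap: 90.0
finger_force: 0.0
```

Call:
move_arm(moves=[[0, 0, 0, 0], [0, 0, 0, 0], [0, 0, 0, 0], [0, 0, 0, 0], [0, 0, 0, 0], [0, 0, 0, 0], [0, 0, 0, 0], [0, 0, 0, 0], [0, 0, -0.015, 0], [0, 0, -0.03, 0], [0, 0, -0.05, 0], [0, 0, -0.07, 0]], jaw=0.03, squeeze=30)

```text
clock: 35.0
eef_pos: [511.2, -42.1, 142.9]
eef_rot: [3.142, -0.001, 3.091]
wrist_force: [0.3, 0.2, -2.8]
finger_gap: 43.8
finger_force: 30.0
```

```bash
python3 - <<'E'
from h import *
c=cam('side'); P=cloud(c); s=manip.read_state(); p=s['eef_pos']
print([r for r in rings(c,dict(blue=26,orange=38)) if r[0]=='orange'])
m=(P[...,2]>p[2]-60)&(P[...,2]<p[2]-5)&(np.hypot(P[...,0]-p[0],P[...,1]-p[1])<35); q=P[m]; print(q.min(0),q[:,0].max(),p,s['finger_gap'])
print(rel([400,-180,135],3.09))
E
```

```text
[('orange', 228.3, 228.7, array([12.1, 14.5]), array([512. , -48.9,  38. ])), ('orange', 283.8, 118.1, array([ 8.5, 14.3]), array([753. , 497.7,  38. ]))]
[490.62601047 -68.61236781 106.72783315] 533.5399013982504 [512.58017581 -42.32148957 146.2751747 ] 43.76355380127208
[ 0.1054 -0.1432  0.0113  0.0008]
```

Call:
move_arm(moves=[[0.134, -0.155, 0.011, 0], [0.134, -0.155, 0.011, 0], [0.134, -0.155, 0.011, 0], [0.134, -0.155, 0.011, 0], [0.134, -0.155, 0.011, 0], [0.134, -0.155, 0.011, 0], [0.134, -0.155, 0.011, 0], [0.134, -0.155, 0.05, 0], [0.134, -0.155, 0.08, 0], [0.134, -0.155, 0.1, 0], [0.134, -0.155, 0.1, 0]])

```text
clock: 36.15
eef_pos: [369.4, -188.4, 40.5]
eef_rot: [3.139, -0.004, 3.093]
wrist_force: [0.5, 0.6, -1.9]
finger_gap: 43.8
finger_force: 30.0
```

```bash
python3 - <<'E'
from h import *
viewer.camera('side')
s=manip.read_state(); p=s['eef_pos']; print(p,s['wrist_force'],rel([p[0],p[1],34],3.09))
E
```

```text
[ 370.13775194 -189.05881177   42.05054424] [ 0.25285378 -0.0620237  -1.98200838] [0.     0.     0.0081 0.0026]
```

Call:
move_arm(moves=[[0, 0, 0.003, 0], [0, 0, 0.006, 0], [0, 0, 0.008, 0], [0, 0, 0.0085, 0], [0, 0, 0.0085, 0]])

```text
clock: 36.7
eef_pos: [370.2, -190.2, 34.6]
eef_rot: [-3.141, 0.001, 3.091]
wrist_force: [-0.2, 1.4, 3.2]
finger_gap: 44.3
finger_force: 30.0
```

Call:
move_arm(moves=[[0, 0, 0, 0], [0, 0, 0, 0], [0, 0, 0, 0]], jaw=0.03, squeeze=8)

```text
clock: 37.0
eef_pos: [370.2, -190.3, 34.5]
eef_rot: [-3.141, 0.001, 3.091]
wrist_force: [0.1, 2.1, 5.8]
finger_gap: 44.3
finger_force: 8.0
```

Call:
move_arm(moves=[[-0.005, 0, -0.001, 0], [-0.01, 0, -0.002, 0], [-0.015, 0, -0.003, 0], [-0.02, 0, -0.0035, 0], [-0.025, 0, -0.0035, 0], [-0.03, 0, -0.003, 0], [-0.035, 0, -0.002, 0], [-0.0395, 0, -0.001, 0], [-0.0395, 0, -0.001, 0]])

```text
clock: 37.9
eef_pos: [409.7, -192.1, 35.0]
eef_rot: [3.142, -0.0, 3.091]
wrist_force: [-0.9, -0.8, -2.6]
finger_gap: 44.4
finger_force: 8.0
```

```bash
python3 - <<'E'
from h import *
c=cam('side'); s=manip.read_state(); p=s['eef_pos']; print(p,s['wrist_force'],s['finger_gap'])
cv2.imwrite('pics/s10.png',cv2.resize(c['frame'][200:320,140:300],(800,600)))
E
```

```text
[ 409.39091892 -192.08422568   34.96330823] [ 0.21117523  0.85612813 -2.78526913] 44.48626632528959
```

View pics/s10.png

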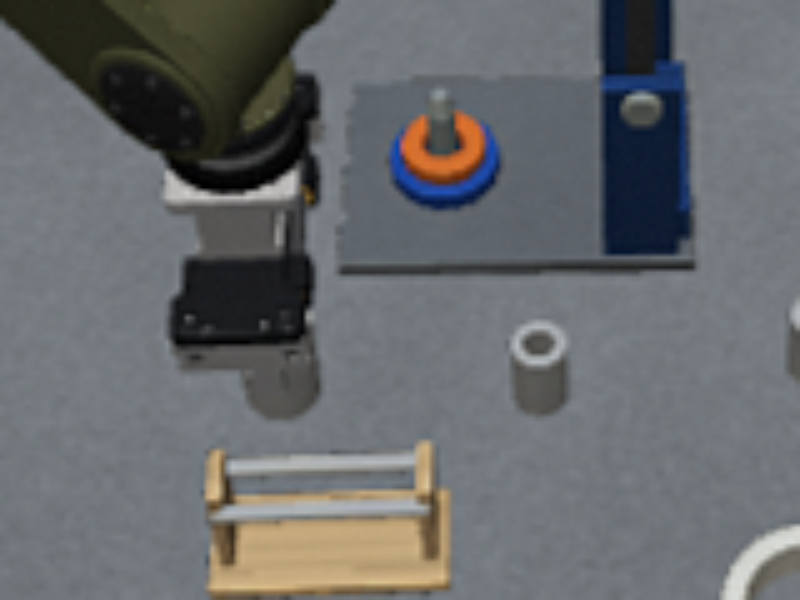

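```bash
python3 - <<'E'
from h import *
p=manip.read_state()['eef_pos']; c=cam('side'); P=cloud(c)
v,u=np.mgrid[:384,:512]
for z in range(5,110,10):
    m=(abs(P[...,2]-z)<5)&(abs(P[...,0]-p[0])<90)&(abs(P[...,1]-p[1])<60)
    if m.sum()>2: q=P[m]-p; print(z,m.sum(),np.percentile(q[:,0],[3,97]).round(1),np.percentile(q[:,1],[3,97]).round(1))
E
```

```text
5 813 [-86.6  86.6] [-52.6  55.6]
15 34 [-18.3  21.7] [-23.3  -3.6]
25 22 [-14.8  19.6] [-25.   -6.8]
35 16 [-17.5  21.4] [-23.1   0.9]
45 17 [-11.3  19. ] [-35.8 -10.5]
55 18 [-9.1 21.3] [-37.   -7.2]
65 16 [-12.4  21.4] [-38.1  -4.1]
```

The sleeve is still upright because my arc lifted it off the bench along with the grip. I'll release it, take hold of just its top edge with a light squeeze, and tip it toward -x without lifting.

Call:
move_arm(moves=[[0, 0, 0, 0], [0, 0, 0, 0], [0, 0, 0, 0], [0, 0, -0.012, 0], [0, 0, -0.024, 0], [0, 0, -0.024, 0], [0, 0, -0.024, 0]], jaw=0.052)

```text
clock: 38.7
eef_pos: [409.6, -192.3, 59.7]
eef_rot: [-3.141, 0.001, 3.091]
wrist_force: [0.7, 0.1, -0.5]
finger_gap: 51.8
finger_force: 0.0
```

Call:
move_arm(moves=[[0, 0, 0, 0], [0, 0, 0, 0], [0, 0, 0, 0], [0, 0, 0, 0]], jaw=0.03, squeeze=4)

```text
clock: 39.1
eef_pos: [409.2, -192.1, 58.9]
eef_rot: [3.141, -0.0, 3.091]
wrist_force: [-0.2, 0.6, 0.8]
finger_gap: 44.1
finger_force: 4.0
```

Call:
move_arm(moves=[[0.004, 0, 0.001, 0], [0.008, 0, 0.001, 0], [0.012, 0, 0, 0], [0.016, 0, 0, 0], [0.02, 0, 0, 0], [0.024, 0, 0, 0], [0.028, 0, 0, 0], [0.032, 0, 0, 0], [0.035, 0, 0, 0]])

```text
clock: 40.0
eef_pos: [373.7, -190.2, 58.9]
eef_rot: [3.141, -0.001, 3.091]
wrist_force: [0.2, 0.1, -1.9]
finger_gap: 44.3
finger_force: 4.0
```

```bash
cat > prof.py <<'E'
from h import *
s=manip.read_state();p=s['eef_pos']; print(p,s['wrist_force'],s['finger_gap']); c=cam('side'); P=cloud(c)
for z in range(12,100,10):
    m=(abs(P[...,2]-z)<5)&(abs(P[...,0]-p[0])<90)&(abs(P[...,1]-p[1])<60)
    if m.sum()>2: q=P[m]-p; print(z,m.sum(),np.percentile(q[:,0],[3,97]).round(1),np.percentile(q[:,1],[3,97]).round(1))
E
python3 prof.py
```

```text
[ 373.74656513 -190.15227239   58.85202813] [ 0.17030468  0.13772321 -1.9056745 ] 44.252383833442316
12 14 [-51.9  50.5] [-24.4  23.1]
22 36 [ 7.1 47. ] [-24.2   7.3]
32 50 [ 7.1 45. ] [-25.1   8.6]
42 46 [ 1.  39.1] [-24.5   4. ]
52 36 [ 7.7 35.5] [-22.6   2.7]
62 40 [ 6.1 30.3] [-27.1   1.7]
72 37 [-8.7 26. ] [-36.5   3.7]
82 29 [-10.5  19.4] [-38.    7.1]
92 10 [-11.4   4.2] [-37.9 -33.1]
```

It's tipping: about 23° so far, with the bottom edge holding on the bench. Continuing.

Call:
move_arm(moves=[[0.005, 0, 0, 0], [0.0095, 0, 0.001, 0], [0.015, 0, 0.0015, 0], [0.0195, 0, 0.003, 0], [0.025, 0, 0.005, 0], [0.03, 0, 0.0075, 0], [0.035, 0, 0.011, 0], [0.04, 0, 0.0145, 0], [0.0445, 0, 0.019, 0], [0.0485, 0, 0.023, 0], [0.0485, 0, 0.023, 0]])

```text
clock: 41.15
eef_pos: [325.3, -187.7, 35.5]
eef_rot: [3.141, -0.001, 3.09]
wrist_force: [-0.4, -0.0, -0.8]
finger_gap: 43.4
finger_force: 3.9
```

```bash
python3 prof.py
```

```text
[ 325.28906906 -187.69392267   35.51936468] [-0.44711617 -0.04613519 -0.84192982] 43.41089805913375
12 8 [-78.9  71.9] [-34.5  45.7]
22 18 [16.6 56.8] [-22.8 -18.3]
32 53 [14.6 65.4] [-24.5  -8.2]
42 119 [ 5.2 65.6] [-28.3  12.9]
52 113 [-8.5 50. ] [-35.7  10.3]
62 51 [-11.   28.5] [-35.7   7.1]
```

Call:
move_arm(moves=[[0.003, 0, 0.004, 0], [0.0055, 0, 0.008, 0], [0.008, 0, 0.012, 0], [0.01, 0, 0.016, 0], [0.011, 0, 0.019, 0], [0.011, 0, 0.02, 0], [0.011, 0, 0.02, 0]])

```text
clock: 41.9
eef_pos: [314.9, -187.3, 16.0]
eef_rot: [3.141, -0.0, 3.091]
wrist_force: [-0.2, 1.2, -0.7]
finger_gap: 43.5
finger_force: 4.0
```

```bash
python3 prof.py; python3 - <<'E'
import cv2
from h import *
c=cam('side'); cv2.imwrite('pics/s11.png',cv2.resize(c['frame'][200:320,100:260],(800,600)))
E
```

```text
[ 314.91006807 -187.34098569   16.03344547] [-0.1531834   1.21367197 -0.74046397] 43.493594213336486
12 24 [-6.7 82.5] [-37.2  36.8]
22 50 [-4.  62.6] [-32.1  10.8]
32 90 [-7.7 64.2] [-36.4  16.4]
42 182 [-5.5 62.3] [-35.5  12.6]
52 12 [-5.2 60. ] [-37.2   3.6]
```

View pics/s11.png

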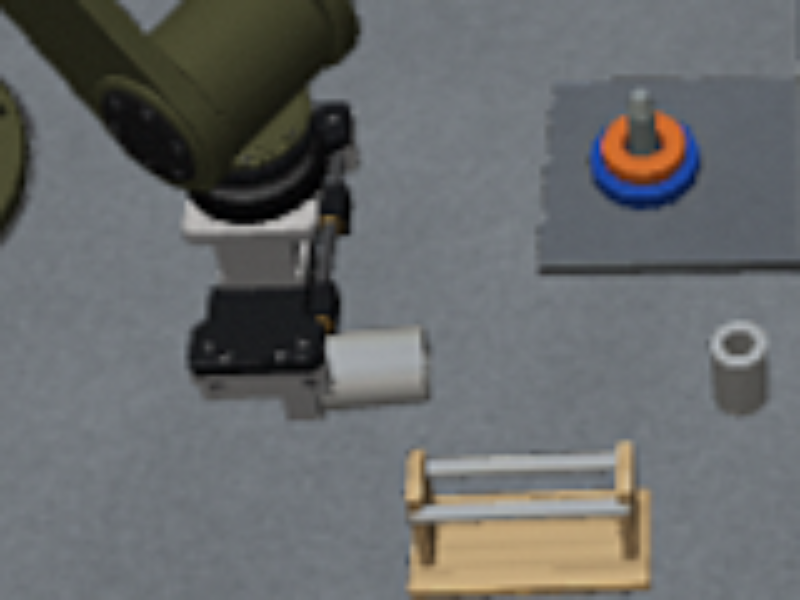

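The sleeve now lies on the bench at (375,365), with its middle 29 mm ahead of the TCP. I'll open slightly, slide the fingers to its middle and grip firmly.

Call:
move_arm(moves=[[0, 0, 0, 0], [0, 0, 0, 0], [0, 0, 0, 0], [-0.01, 0, 0.005, 0], [-0.02, 0, 0.01, 0], [-0.029, 0, 0.01, 0], [-0.029, 0, 0.01, 0], [-0.029, 0, 0.01, 0]], jaw=0.054)

```text
clock: 42.8
eef_pos: [344.0, -188.7, 6.0]
eef_rot: [3.141, -0.0, 3.091]
wrist_force: [0.6, 0.2, 0.9]
finger_gap: 54.6
finger_force: 0.0
```

Call:
move_arm(moves=[[0, 0, 0, 0], [0, 0, 0, 0], [0, 0, 0, 0], [0, 0, 0, 0], [0, 0, 0, 0], [0, 0, -0.04, 0], [0, 0, -0.08, 0], [0, 0, -0.115, 0], [0, 0, -0.115, 0], [0, 0, -0.115, 0]], jaw=0.03, squeeze=30)

```text
clock: 43.8
eef_pos: [343.7, -188.6, 120.8]
eef_rot: [3.142, 0.0, 3.091]
wrist_force: [-1.4, 0.4, -3.0]
finger_gap: 43.9
finger_force: 30.0
```

```bash
python3 - <<'E'
from h import *
c=cam('side'); P=cloud(c); s=manip.read_state(); p=s['eef_pos']; print(p,s['finger_gap'],s['wrist_force'])
m=(P[...,2]>p[2]-25)&(P[...,2]<p[2]+60)&(abs(P[...,0]-p[0])<60)&(abs(P[...,1]-p[1])<30); q=P[m]-p
for x in range(-40,41,10):
    k=q[abs(q[:,0]-x)<5]
    if len(k)>2: print(x,len(k),np.percentile(k[:,2],[3,97]).round(1))
m=q[:,2]<35; print('x',np.percentile(q[m,0],[1,99]))
print(rel([438,-298.3,125],np.pi-.048))
E
```

```text
[ 343.38254683 -188.40802069  120.03726991] 43.824673608023375 [ 0.22320195  0.32591617 -2.07544379]
-30 14 [ 9.4 24.4]
-20 13 [ 7.1 24.9]
10 17 [ 8.5 38.1]
20 58 [12.  40.1]
30 67 [ 6.7 38.4]
40 26 [ 1.2 38.5]
x [-32.5084692   37.11053126]
[-0.1001 -0.1049 -0.005  -0.0028]
```

The sleeve is level and gripped about 2 mm off its middle. Carrying it to the cradle.

Call:
move_arm(moves=[[-0.098, -0.105, -0.005, 0], [-0.098, -0.105, -0.005, 0], [-0.098, -0.105, -0.005, 0], [-0.098, -0.105, -0.005, 0], [-0.098, -0.105, -0.005, 0], [-0.098, -0.105, -0.005, 0], [-0.098, -0.105, -0.005, 0]])

```text
clock: 44.55
eef_pos: [435.9, -297.9, 125.9]
eef_rot: [3.141, -0.001, 3.091]
wrist_force: [0.5, -0.4, -2.5]
finger_gap: 43.9
finger_force: 30.0
```

```bash
python3 - <<'E'
from h import *
c=cam('side'); cv2.imwrite('pics/s12.png',cv2.resize(c['frame'][220:330,120:260],(700,550)))
print(manip.read_state()['eef_pos'],rel([436,-298.3,69],np.pi-.048))
E
```

```text
[ 436.06264156 -298.02960951  126.15761742] [ 0.     -0.0003  0.0572 -0.0024]
```

View pics/s12.png

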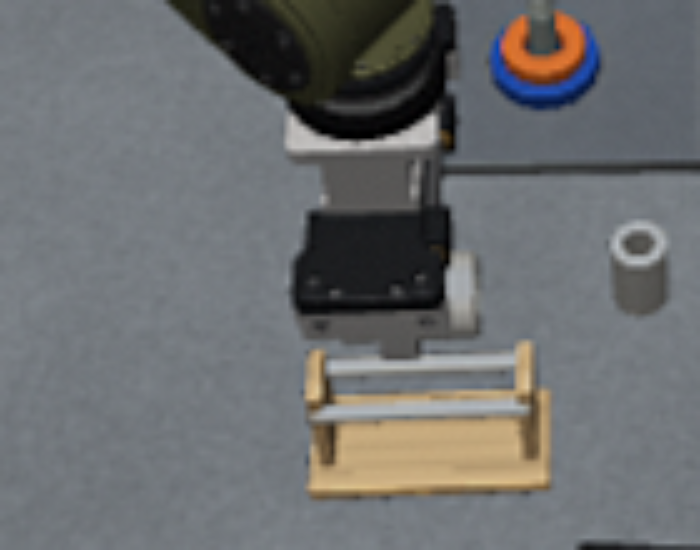

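The sleeve is level above the cradle (415,400). Lowering it.

Call:
move_arm(moves=[[0, 0, 0.015, 0], [0, 0, 0.03, 0], [0, 0, 0.045, 0], [0, 0, 0.052, 0], [0, 0, 0.055, 0], [0, 0, 0.057, 0], [0, 0, 0.0575, 0], [0, 0, 0.0575, 0]])

```text
clock: 45.4
eef_pos: [436.6, -298.8, 69.1]
eef_rot: [-3.141, 0.001, 3.091]
wrist_force: [0.2, 0.2, -2.3]
finger_gap: 43.8
finger_force: 30.0
```

```bash
python3 - <<'E'
from h import *
viewer.camera('side'); s=manip.read_state(); print(s['eef_pos'],s['wrist_force'])
E
```

```text
[ 436.62205525 -298.79985182   69.0873858 ] [ 0.05283173 -0.21834692 -2.87269257]
```

Still hanging free, so I'll go down slowly until it touches.

Call:
move_arm(moves=[[0, 0, 0.0005, 0], [0, 0, 0.001, 0], [0, 0, 0.0015, 0], [0, 0, 0.002, 0], [0, 0, 0.0025, 0], [0, 0, 0.0025, 0]])

```text
clock: 46.05
eef_pos: [436.7, -299.0, 67.3]
eef_rot: [-3.141, 0.001, 3.091]
wrist_force: [-4.2, 2.1, 12.2]
finger_gap: 43.4
finger_force: 30.0
```

In contact at +12 N. Opening and lifting away.

Call:
move_arm(moves=[[0, 0, -0.001, 0], [0, 0, -0.001, 0]])

```text
clock: 46.25
eef_pos: [436.6, -298.9, 67.4]
eef_rot: [-3.141, 0.001, 3.091]
wrist_force: [-1.3, 0.4, 4.1]
finger_gap: 43.5
finger_force: 30.0
```

Call:
move_arm(moves=[[0, 0, 0, 0], [0, 0, 0, 0], [0, 0, 0, 0], [0, 0, 0, 0], [0, 0, -0.03, 0], [0, 0, -0.07, 0], [0, 0, -0.12, 0], [0.04, 0, -0.16, 0], [0.08, 0, -0.16, 0], [0.08, 0, -0.16, 0], [0.08, 0, -0.16, 0]], jaw=0.07)

```text
clock: 47.35
eef_pos: [356.4, -294.8, 227.5]
eef_rot: [-3.141, 0.001, 3.09]
wrist_force: [0.5, -0.3, -0.7]
finger_gap: 70.1
finger_force: 0.0
```

```bash
python3 - <<'E'
from h import *
c=cam('side'); P=cloud(c); cv2.imwrite('pics/s13.png',cv2.resize(c['frame'][130:330,120:340],(660,600)))
print(rings(c,dict(blue=26,orange=38))[-2:])
m=(P[...,2]>85)&(P[...,2]<115)&(abs(P[...,0]-438)<60)&(abs(P[...,1]+298)<35); q=P[m]
print(len(q),q.mean(0),q.min(0),q.max(0),np.polyfit(q[:,0],q[:,1],1)[0])
print(manip.read_state()['eef_pos'])
E
```

```text
[('orange', 228.3, 228.7, array([12.2, 14.5]), array([512.1, -49. ,  38. ])), ('orange', 283.8, 118.1, array([ 8.5, 14.3]), array([753. , 497.7,  38. ]))]
407 [ 438.09883929 -308.06480437   99.15656322] [ 403.606481   -325.81892592   85.17358629] [ 472.71045729 -280.18899475  109.96819817] -0.057694554041725986
[ 356.91099579 -294.70769898  227.10002941]
```

View pics/s13.png

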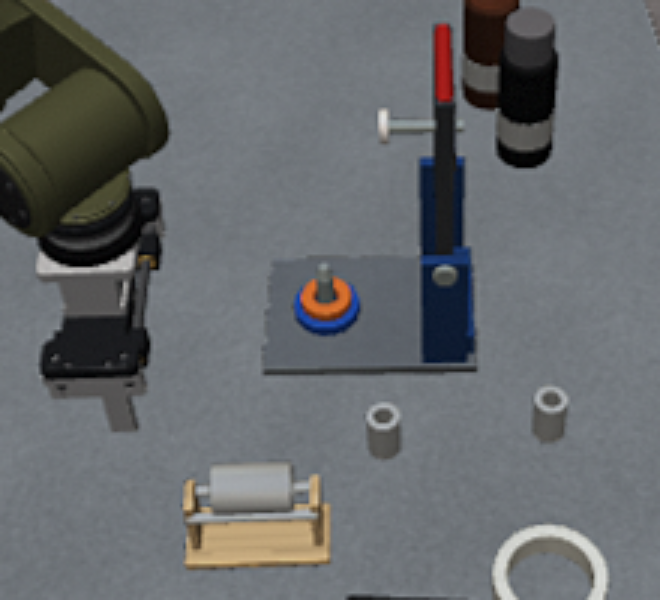

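The sleeve lies along the rails (250,487), the rings are on the post (325,300), the lever is up, and the robot is clear of everything.

```bash
python3 -c "
from cell import manip; print(manip.sign_off())"
```

```text
the job is handed in; nothing more can be done
None
```

The job is done and handed in, though no verdict came back: in the last picture the flange and the one orange spacer are on the post, the lever is up after its press and eased return, the sleeve lies along the cradle rails, and the robot is clear.

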